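Sort the porch posts and stow the good ones in the drawer

ROBOT

A 6-joint arm with a two-finger parallel gripper is mounted at the origin on the work surface. World frame = base frame: x ahead of the robot, y to its left, z up, the work surface at z = 0. Lengths are in m, angles in rad, forces in N, time in s.
With the tool pointing down it reaches from about 0.25 to 0.725 m from the base axis. Payload 4 kg.
Tool frame: the origin (TCP) lies between the finger pads; the fingertips stand 8 mm ahead of it and the grasp point (between the pads) lies 11 mm behind it; z points along the fingers, y is the direction in which the jaws open and shut (so a half turn about z gives the same grasp; the last joint's range is limited). The gripper opens to 85 mm and grips with 20 to 120 N. Pads are 22 mm wide; open, the fingers measure 114 mm over their backs; the gripper's body (76 mm by 85 mm) begins 54 mm behind the grasp point. The pads swing forward as they close: fully open they stand 13 mm farther back than shut.
Start: joints at [1.205, 0.241, 0.005, 1.335, 0, 1.571], TCP at [0.179, 0.467, 0.239] pointing down, gripper open.
Joint ranges: [-2.72, 2.72], [-1.05, 1.87], [-1.09, 1.28], [-1.99, 2.15], [-1.42, 1.44], [-3.14, 3.14]. Speed limits (rad/s): [2.79, 2.79, 3.14, 3.14, 3.14, 3.14].

INTERFACE

Orientations are given as a unit quaternion [x, y, z, w].
In Python, from workcell import * gives the robot as it stands.
- The arm moves only by the tool send_rows, never from a script. Its argument "increments" is a list that holds one entry, the list of rows, each a list of 6 numbers: the shift along the tool's x, y, z in units of 50 mm (1.0 is 50 mm), then the turn, a rotation vector about the tool's x, y, z in units of 10 degrees (1.0 is 10 degrees). In form: [[[x, y, z, ax, ay, az], ...]]. A call has 1 to 8 rows; each row shifts and turns the commanded pose from where the row before left it, along the tool's axes as they then stand; what a row does not reach is not made up. A row lasts 1/8 s, in which the tool goes at most 62.5 mm and 10.7 degrees, less where a joint would pass 70% of its speed; a pose out of reach is approached as far as the arm can. A call with a number of a shift or a turn outside -1 to 1 is refused whole. A call with a gripper value outside its range is refused whole. "grip" is the closure, from 0 (fully open) to 1 (shut), set as the call begins (left out, the last holds). The fingers move at their own pace and stop on an object; the grip force is fixed at half the most. Time passes only in rows, so rows that do not move let the fingers close. It gives the time, the measured TCP pose, the force and the opening at its end, in the units of the state.
- get_obs(): the state, without advancing time (a new reading comes with each control period).
- camera(name): name is "scene" or "top" or "wrist"; returns a dict with "color" (400x640x3 uint8, red, green, blue), "z_map" (400x640 float32, m along the optical axis (not along the pixel's ray), 0 where there is no reading), "intrinsics" (3x3 intrinsics, pixels), "dist" ([k1, k2, p1, p2, k3] as OpenCV has them; the pictures are not rectified), "pose" (4x4, takes a point from camera to world coordinates); the wrist camera has in their place "mount" (4x4, takes a point from camera to tool coordinates, whose origin is the TCP and whose axes are the flange's). Camera axes: x right, y down, z forward; pixel columns grow to the right and rows downward; lengths in m; the calibration is good to about 2 mm. A picture is of the moment at which its call begins: read the wrist's pose just before it.
- job_done(): hands the job in, once; it reports no verdict.
The state is a dict: "clock": time; "joint_pos": joint angles; "joint_vel": joint speeds; "tau": joint torques, N m; "eef_pos": TCP position; "tool_rot": TCP orientation; "ft_force": force on the tool from outside, world axes, zero at the start; "ft_torque": the same for the moment, N m; "grip_width": finger opening in m.
Only numpy, scipy, OpenCV 4.12 (cv2) and the standard library are available. Lean on these libraries where they do the work, as an engineer would, in place of code of your own. Each camera call takes 0.05 s, during which the arm holds its last target.

TASK

Sort the wooden porch posts lying on the green cutting mat: pull open the drawer of the little cabinet by its handle, lay every whole straight post in it, and put every snapped or crooked post in the cardboard offcut box. When all are sorted, push the drawer fully shut; leave the glue jar standing and the screwdriver lying where they are.

Things in the scene. Friction and masses are not known exactly. Their poses are not given: they have to be found in the camera images.
- post1: A whole, straight porch post of bare pale wood, lying on its flat back: 110 long x 24 high; shaft 18 wide between two square end blocks, each 22 long x 30 wide. Origin: centre of the underside; x along the post, z up. May be absent (None); 3 or 4 are there.
- post2: A whole, straight porch post of bare pale wood, lying on its flat back: 110 long x 24 high; shaft 18 wide between two square end blocks, each 22 long x 30 wide. Origin: centre of the underside; x along the post, z up. May be absent (None); 3 or 4 are there.
- post3: A whole, straight porch post of bare pale wood, lying on its flat back: 110 long x 24 high; shaft 18 wide between two square end blocks, each 22 long x 30 wide. Origin: centre of the underside; x along the post, z up. May be absent (None); 3 or 4 are there.
- post4: A whole, straight porch post of bare pale wood, lying on its flat back: 110 long x 24 high; shaft 18 wide between two square end blocks, each 22 long x 30 wide. Origin: centre of the underside; x along the post, z up. May be absent (None); 3 or 4 are there.
- snapped1: A snapped porch post: only one end block (22 long x 30 wide) and a stub of the 18 wide shaft with a splintered end; about 68 long in all, 24 high, same wood. Origin: middle of the underside; x along it, block at +x (x = 11 to 33 mm), stub at x = -28 to 11 mm (splinters to -35). May be absent (None).
- snapped2: A snapped porch post: only one end block (22 long x 30 wide) and a stub of the 18 wide shaft with a splintered end; about 68 long in all, 24 high, same wood. Origin: middle of the underside; x along it, block at +x (x = 11 to 33 mm), stub at x = -28 to 11 mm (splinters to -35). May be absent (None).
- crooked1: A crooked porch post, set 34 degrees out of straight at its middle, like a wide V seen from above; both end blocks present, 24 high, same wood. Origin: underside of the bend; its two halves run 55 mm from there towards (cos 17deg, sin 17deg) and (-cos 17deg, sin 17deg) in its x, y plane; shaft 18 wide to 33 mm from the bend, then blocks 22 long x 30 wide. May be absent (None).
- mat: Green cutting mat, 320 x 320 x 3, fixed on the bench; all the posts start on it, flat, about 75 mm apart. Origin: centre of its underside.
- cab: Low wooden cabinet with one drawer, 260 deep x 300 wide x 110 high, fixed. Origin: centre of its underside; its front faces its own -x; the frame around the drawer begins at x = -115 mm. A small model house stands on its top at the back (x 35 to 110, y 10 to 110 mm, up to 75 above the top).
- cab_drawer0 (a joint): How far the drawer is pulled out, in m: 0 shut, 0.18 at most; it starts 0.01 to 0.03 out, slides stiffly along the cabinet's -x and stays where it is left.
- cab_drawer0_handle (a point): Middle of the drawer's bar handle: a horizontal steel bar 11 thick and 120 long along y, 35 out from the drawer's front (two stems at y = +-51), about 72 above the bench. x points into the cabinet; moves with the drawer.
- drawer_floor (a point): Centre of the drawer's inner floor, 22 above the bench, moving with the drawer; x points into the cabinet, y across. Inside: 215 (x) x 258 (y), side and back walls 66 high, front panel up to about 75 above the floor. Pulled out by d, the part from x = -107 to d - 113 mm lies open from above.
- box_in (a point): Centre of the inner floor of the open cardboard offcut box, 5 above the bench; the box is 180 (x) x 190 (y) outside, 55 high, walls 5, fixed.
- jar: Small glue jar standing on the mat among the posts, 38 across, 48 high; not to be disturbed. Origin: centre of its underside.
- screwdriver: Screwdriver, 150 long, lying on the bench in front; not to be disturbed. Origin: middle of its underside, handle towards its -x.
Not all that is in view belongs to the job. Leave any turquoise or yellow look-alike of the post1 alone. Leave any blue look-alike of the snapped2 alone.

How it is judged:
By the outcome, as a careful person would: the job done as asked, in the order asked, and still so for the second after the job is handed in, with the robot touching nothing.
Of post1, post2, post3, post4 only 3 to 4 are there at a start; the rules pass over those that are not, and their reading is None.
Of snapped1, snapped2, crooked1 only 2 to 3 are there at a start; the rules pass over those that are not, and their reading is None.
At some moment in a run one of post1, post2, post3, post4, snapped1, snapped2, crooked1 may be knocked a few centimetres aside while the robot is not near it.
Once in a run the grip may slacken for a moment while it holds something.
It also fails if it takes over 210 s, if anything falls off the work surface, if the arm or the gripper's body presses on something with over 40 N, if the wrist force passes 120 N, or if a joint passes its speed limit or range.

## Working session

There is one attempt and no reset: what is moved stays moved. The work goes in short steps, Python scripts to look and compute and a tool call to move; the robot and the scene stay as the last step left them, time stands still between calls to the robot, and variables do not carry over. Pictures are saved under pics/ and viewed, and the job is handed in when it is done.

Besides the shell and the picture viewer there is one more tool, called after ">>>" as a command line: name --argument value ..., lists and objects as JSON in quotes. send_rows: Moves the arm, as the interface text tells. Its arguments: {"type":"object","properties":{"increments":{"type":"array"},"grip":{"type":"number"}},"required":["increments"]}

```bash
mkdir -p pics; ls
cat > h.py <<'E'
from workcell import *
import numpy as np, cv2
from scipy.spatial.transform import Rotation as R
def snap(name,fn):
    o=get_obs(); c=camera(name)
    cv2.imwrite('pics/'+fn,c['color'][:,:,::-1])
    if name=='wrist':
        T=np.eye(4);T[:3,:3]=R.from_quat(o['tool_rot']).as_matrix();T[:3,3]=o['eef_pos'];c['pose']=T@c['mount']
    np.savez('last_%s.npz'%name,**c)
    return c
def world(c,u,v,z=None):
    K=c['intrinsics'];p=cv2.undistortPoints(np.array([[[u,v]]],float),K,c['dist'])[0,0]
    r=np.array([p[0],p[1],1.]);P=c['pose']
    if z is None:
        d=np.median(c['z_map'][int(v)-1:int(v)+2,int(u)-1:int(u)+2]); return P[:3,:3]@(r*d)+P[:3,3]
    w=P[:3,:3]@r; return P[:3,3]+w*(z-P[2,3])/w[2]
E
python3 - <<'E'
from h import *
o=get_obs();print(o)
for n in ['scene','top','wrist']:
    c=snap(n,n+'0.png');print(n,c['pose'],c['intrinsics'][0,0])
E
```

```text
pics
{'clock': 0.0, 'joint_pos': array([ 1.20501366e+00,  2.41389946e-01,  3.72255185e-03,  1.33519786e+00,
       -1.40431319e-05,  1.57081619e+00]), 'joint_vel': array([ 5.28339489e-04, -1.14058052e-03,  5.52257168e-04, -4.86921970e-04,
        9.27365388e-05,  5.27368727e-04]), 'tau': array([-5.51894736e-04, -3.72321761e+01,  2.52405399e+01,  1.70817092e-02,
       -1.83245197e-04, -2.24597557e-06]), 'eef_pos': array([0.17862383, 0.46634569, 0.2384238 ]), 'tool_rot': array([ 1.81883102e-01,  9.83319616e-01, -1.01849028e-03, -1.81227013e-04]), 'ft_force': array([-0.17321523, -0.33649337,  0.47986177]), 'ft_torque': array([ 0.0462913 , -0.03932459,  0.02950569]), 'grip_width': 0.08537346842052179}
scene [[-0.6345978   0.63859884 -0.43528974  1.10237857]
 [ 0.77274255  0.51523825 -0.37067304  0.60653952]
 [-0.01243345 -0.57159519 -0.82044155  1.19366975]
 [ 0.          0.          0.          1.        ]] 506.16139166837706
top [[ 0.012029   -0.99679583  0.07907831  0.4086185 ]
 [-0.9998645  -0.01110181  0.01215429  0.0798587 ]
 [-0.01123743 -0.0792138  -0.99679431  1.5674896 ]
 [ 0.          0.          0.          1.        ]] 424.8295029078428
wrist [[ 0.35737183  0.8860816   0.29520294  0.10360593]
 [ 0.93396142 -0.33864387 -0.11417703  0.49782905]
 [-0.0012015   0.31651181 -0.94858781  0.37330426]
 [ 0.          0.          0.          1.        ]] 334.4628111816063
```

View pics/scene0.png

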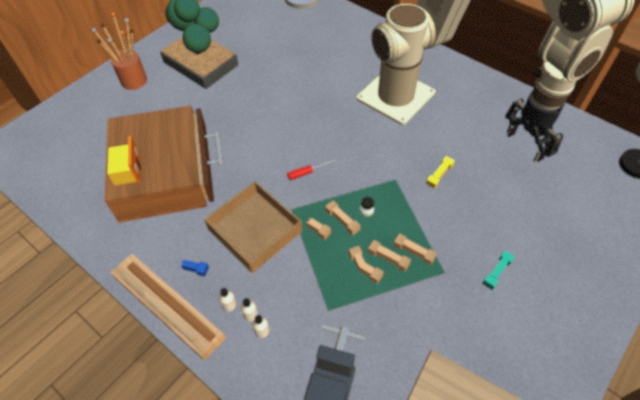

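View pics/top0.png

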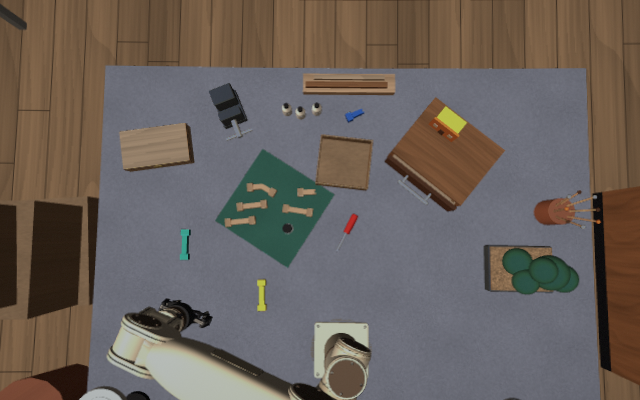

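View pics/wrist0.png

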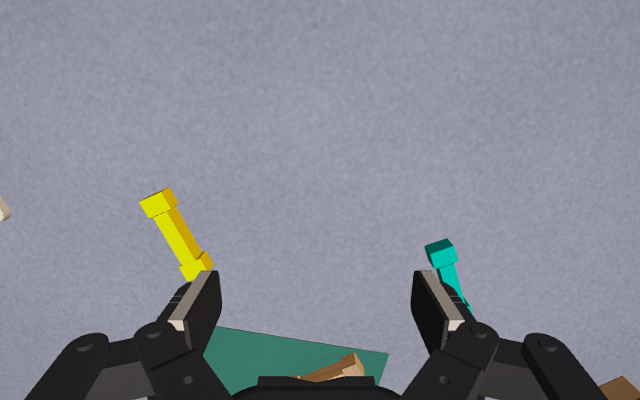

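Run:
```python
import cv2
a=cv2.imread('pics/top0.png')
cv2.imwrite('pics/t0a.png',cv2.resize(a[140:280,200:380],None,fx=4.4,fy=4.2,interpolation=cv2.INTER_CUBIC))
cv2.imwrite('pics/t0b.png',cv2.resize(a[90:230,310:520],None,fx=3.8,fy=4,interpolation=cv2.INTER_CUBIC))
```

```text
(no output)
```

View pics/t0a.png

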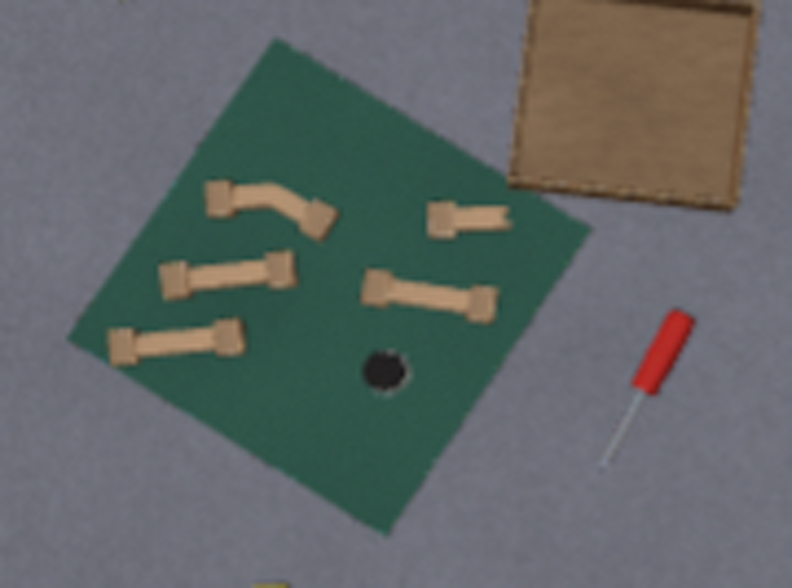

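View pics/t0b.png

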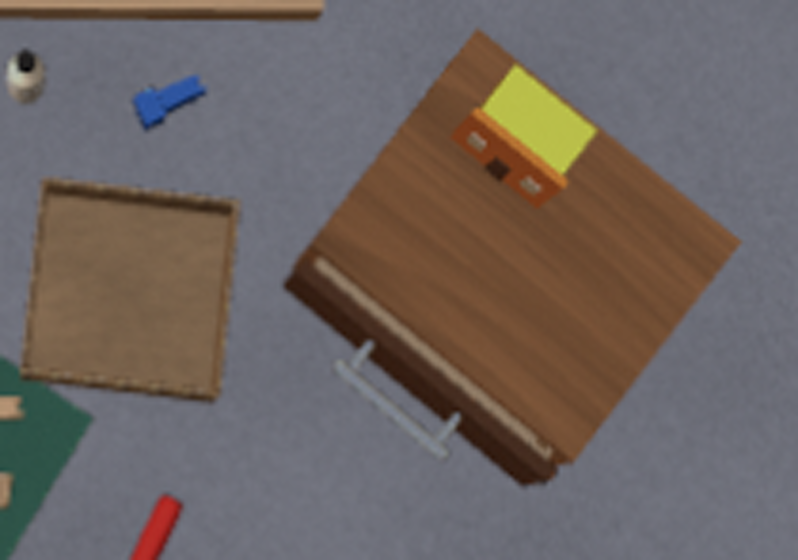

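Run:
```python
from h import *
c=dict(np.load('last_top.npz'))
A=lambda x,y:(200+x/4.4,140+y/4.2); B=lambda x,y:(310+x/3.8,90+y/4.)
g=lambda n,f,p,z:print(n,f(*p),'plane',world(c,*f(*p),z).round(3),'depth',world(c,*f(*p)).round(3))
# posts (whole): block centres, top z=.027
for n,a,b in [('pA',(121,346),(230,336)),('pB',(175,279),(281,268)),('pC',(377,287),(482,304)),('cr',(219,198),(318,219)),('sn',(441,218),(507,218))]:
    g(n,A,a,.027);g(n,A,b,.027)
    p=world(c,*A(*a),.027);q=world(c,*A(*b),.027);m=(p+q)/2;d=q-p
    print('  mid',m.round(4),'len',np.linalg.norm(d).round(4),'yaw',np.degrees(np.arctan2(d[1],d[0])).round(1))
g('bend',A,(273,196),.027)
g('jar',A,(385,371),.051)
for p in [(68,338),(278,38),(592,230),(387,535)]: g('mat',A,p,.003)
for p in [(43,183),(237,203),(216,396),(24,374)]: g('box',B,p,.055)
for p in [(341,366),(443,453)]: g('handle',B,p,.077)
for p in [(480,32),(740,240),(575,463),(312,245)]: g('cab',B,p,.11)
g('drawer top L',B,(318,262),.097);g('drawer top R',B,(547,453),.097)
g('scr handle',A,(683,315),.02);g('scr tip',A,(603,466),.01)
```

```text
pA (227.5, 222.38095238095238) plane [0.446 0.414 0.027] depth [0.446 0.415 0.024]
pA (252.27272727272725, 220.0) plane [0.455 0.325 0.027] depth [0.455 0.325 0.025]
  mid [0.4503 0.3697 0.027 ] len 0.0901 yaw -83.9
pB (239.77272727272725, 206.42857142857144) plane [0.504 0.372 0.027] depth [0.504 0.372 0.027]
pB (263.8636363636364, 203.8095238095238) plane [0.514 0.284 0.027] depth [0.515 0.285 0.023]
  mid [0.5092 0.3279 0.027 ] len 0.088 yaw -83.1
pC (285.6818181818182, 208.33333333333331) plane [0.499 0.204 0.027] depth [0.499 0.205 0.025]
pC (309.5454545454545, 212.38095238095238) plane [0.485 0.118 0.027] depth [0.485 0.118 0.025]
  mid [0.492 0.161 0.027] len 0.088 yaw -99.0
cr (249.77272727272725, 187.14285714285714) plane [0.575 0.337 0.027] depth [0.575 0.337 0.026]
cr (272.27272727272725, 192.14285714285714) plane [0.557 0.254 0.027] depth [0.558 0.255 0.025]
  mid [0.5661 0.2957 0.027 ] len 0.0843 yaw -101.9
sn (300.22727272727275, 191.9047619047619) plane [0.559 0.152 0.027] depth [0.56  0.153 0.025]
sn (315.22727272727275, 191.9047619047619) plane [0.56  0.098 0.027] de
[... 1231 characters left out ...]
 0.11 ] depth [ 0.886 -0.322  0.105]
cab (504.7368421052632, 150.0) plane [ 0.703 -0.551  0.11 ] depth [ 0.725 -0.599  0.001]
cab (461.3157894736842, 205.75) plane [ 0.51  -0.402  0.11 ] depth [ 0.517 -0.439 -0.001]
cab (392.10526315789474, 151.25) plane [ 0.696 -0.167  0.11 ] depth [ 0.697 -0.169  0.103]
drawer top L (393.6842105263158, 155.5) plane [ 0.684 -0.175  0.097] depth [ 0.688 -0.179  0.072]
drawer top R (453.9473684210526, 203.25) plane [ 0.519 -0.381  0.097] depth [ 0.519 -0.383  0.09 ]
scr handle (355.22727272727275, 215.0) plane [ 0.478 -0.049  0.02 ] depth [ 0.478 -0.048  0.023]
scr tip (337.0454545454545, 250.95238095238096) plane [0.347 0.016 0.01 ] depth [0.346 0.016 0.005]
```

```bash
cat >> h.py <<'E'
def plan(x,y,z,yaw,n=None,mod=True):
    "yaw: direction (deg) of tool y, mod 180; prints rows in tool units"
    o=get_obs();p=np.array(o['eef_pos']);M=R.from_quat(o['tool_rot']).as_matrix()
    y0=np.degrees(np.arctan2(M[1,1],M[0,1]))
    d=np.array([x,y,z])-p;dy=yaw-y0
    dy=(dy+90)%180-90 if mod else (dy+180)%360-180
    if n is None:n=int(np.ceil(max(np.abs(d).max()*1.05/.05,np.linalg.norm(d)/.06,abs(dy)/10,1)))
    rows=[];cur=y0
    tilt=np.degrees(np.arccos(-M[2,2]))
    for i in range(n):
        a=np.radians(cur);s=d/n
        ty=np.array([np.cos(a),np.sin(a),0]);tx=np.cross(ty,[0,0,-1.])
        rows.append([round(float(v),2) for v in [s@tx/.05,s@ty/.05,-s[2]/.05,0,0,-dy/n/10]]);cur+=dy/n
    print('at',p.round(4),'yaw',round(y0,1),'tilt',round(tilt,2),'w',round(o['grip_width'],4),'F',o['ft_force'].round(1),'t',round(o['clock'],2),'n',n)
    for k in range(0,n,8):print(rows[k:k+8])
E
python3 - <<'E'
from h import *
plan(.557,-.2465,.17,-39.3,mod=False)
E
```

```text
at [0.1787 0.4665 0.2386] yaw 69.0 tilt 0.09 w 0.085 F [ 0.7 -1.1 -0.4] t 0.15 n 15
[[-0.81, -0.71, 0.09, 0.0, 0.0, 0.72], [-0.89, -0.6, 0.09, 0.0, 0.0, 0.72], [-0.96, -0.48, 0.09, 0.0, 0.0, 0.72], [-1.01, -0.36, 0.09, 0.0, 0.0, 0.72], [-1.05, -0.23, 0.09, 0.0, 0.0, 0.72], [-1.07, -0.09, 0.09, 0.0, 0.0, 0.72], [-1.08, 0.04, 0.09, 0.0, 0.0, 0.72], [-1.06, 0.18, 0.09, 0.0, 0.0, 0.72]]
[[-1.03, 0.31, 0.09, 0.0, 0.0, 0.72], [-0.98, 0.44, 0.09, 0.0, 0.0, 0.72], [-0.92, 0.56, 0.09, 0.0, 0.0, 0.72], [-0.84, 0.67, 0.09, 0.0, 0.0, 0.72], [-0.75, 0.77, 0.09, 0.0, 0.0, 0.72], [-0.65, 0.86, 0.09, 0.0, 0.0, 0.72], [-0.54, 0.93, 0.09, 0.0, 0.0, 0.72]]
```

Run:
```python
from h import *
plan(.557,-.2465,.17,-39.3,n=18,mod=False)
```

```text
at [0.1787 0.4665 0.2386] yaw 69.0 tilt 0.09 w 0.085 F [ 0.7 -1.1 -0.4] t 0.15 n 18
[[-0.68, -0.59, 0.08, 0.0, 0.0, 0.6], [-0.73, -0.52, 0.08, 0.0, 0.0, 0.6], [-0.78, -0.44, 0.08, 0.0, 0.0, 0.6], [-0.83, -0.35, 0.08, 0.0, 0.0, 0.6], [-0.86, -0.26, 0.08, 0.0, 0.0, 0.6], [-0.88, -0.17, 0.08, 0.0, 0.0, 0.6], [-0.89, -0.08, 0.08, 0.0, 0.0, 0.6], [-0.9, 0.02, 0.08, 0.0, 0.0, 0.6]]
[[-0.89, 0.11, 0.08, 0.0, 0.0, 0.6], [-0.87, 0.2, 0.08, 0.0, 0.0, 0.6], [-0.85, 0.29, 0.08, 0.0, 0.0, 0.6], [-0.81, 0.38, 0.08, 0.0, 0.0, 0.6], [-0.77, 0.46, 0.08, 0.0, 0.0, 0.6], [-0.71, 0.54, 0.08, 0.0, 0.0, 0.6], [-0.65, 0.61, 0.08, 0.0, 0.0, 0.6], [-0.59, 0.68, 0.08, 0.0, 0.0, 0.6]]
[[-0.51, 0.74, 0.08, 0.0, 0.0, 0.6], [-0.43, 0.79, 0.08, 0.0, 0.0, 0.6]]
```

>>> send_rows --increments '[[[-0.68,-0.59,0.08,0,0,0.6],[-0.73,-0.52,0.08,0,0,0.6],[-0.78,-0.44,0.08,0,0,0.6],[-0.83,-0.35,0.08,0,0,0.6],[-0.86,-0.26,0.08,0,0,0.6],[-0.88,-0.17,0.08,0,0,0.6],[-0.89,-0.08,0.08,0,0,0.6],[-0.9,0.02,0.08,0,0,0.6]]]' --grip 0.7

```text
clock: 1.15
eef_pos: [0.3478, 0.1485, 0.2071]
tool_rot: [0.567, 0.823, 0.0, 0.0]
ft_force: [0.1, 1.1, 0.5]
grip_width: 0.0255
```

>>> send_rows --increments '[[[-0.89,0.11,0.08,0,0,0.6],[-0.87,0.2,0.08,0,0,0.6],[-0.85,0.29,0.08,0,0,0.6],[-0.81,0.38,0.08,0,0,0.6],[-0.77,0.46,0.08,0,0,0.6],[-0.71,0.54,0.08,0,0,0.6],[-0.65,0.61,0.08,0,0,0.6],[-0.59,0.68,0.08,0,0,0.6]]]'

```text
clock: 2.15
eef_pos: [0.5164, -0.1674, 0.1748]
tool_rot: [0.853, 0.521, -0.0, -0.0]
ft_force: [0.8, 0.1, -0.4]
grip_width: 0.0258
```

>>> send_rows --increments '[[[-0.51,0.74,0.08,0,0,0.6],[-0.43,0.79,0.08,0,0,0.6],[0,0,0,0,0,0],[0,0,0,0,0,0]]]'

```text
clock: 2.65
eef_pos: [0.5582, -0.2447, 0.1666]
tool_rot: [0.902, 0.431, -0.001, -0.001]
ft_force: [-0.3, 0.6, 0.9]
grip_width: 0.0257
```

Run:
```python
from h import *
plan(.557,-.2465,.10,-39.3,mod=False)
c=snap('wrist','w1.png')
```

```text
at [ 0.5582 -0.2447  0.1666] yaw -38.9 tilt 0.12 w 0.0257 F [-0.3  0.6  0.9] t 2.65 n 2
[[-0.02, 0.0, 0.67, 0.0, 0.0, 0.02], [-0.02, 0.0, 0.67, 0.0, 0.0, 0.02]]
```

View pics/w1.png

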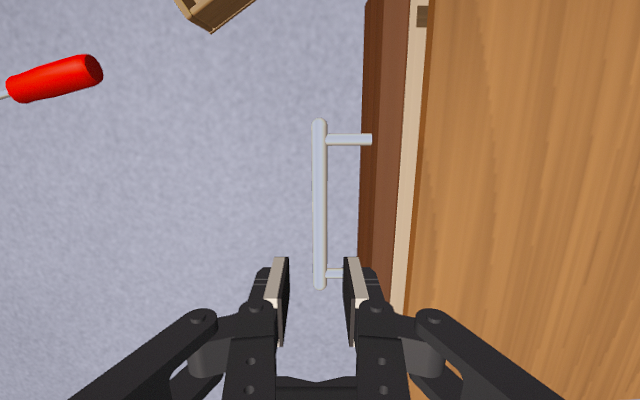

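Run:
```python
from h import *
c=dict(np.load('last_wrist.npz'))
for p in [(319,126),(319,200),(319,283),(375,200),(390,200),(407,200),(440,200)]: print(p,world(c,*p).round(4),world(c,*p,.077).round(4))
o=get_obs();M=R.from_quat(o['tool_rot']).as_matrix()
a=world(c,319,124,.077);b=world(c,319,285,.077);m=(a+b)/2;print(m,M.T@(m-o['eef_pos']),np.degrees(np.arctan2(*(a-b)[:2][::-1])),np.linalg.norm(a-b))
```

```text
(319, 126) [ 0.5998 -0.1952  0.078 ] [ 0.5997 -0.1953  0.077 ]
(319, 200) [ 0.568  -0.2348  0.0777] [ 0.5679 -0.235   0.077 ]
(319, 283) [ 0.5264 -0.2867  0.0776] [ 0.5262 -0.287   0.077 ]
(375, 200) [ 0.5996 -0.2526  0.0967] [ 0.5985 -0.2597  0.077 ]
(390, 200) [ 0.6071 -0.2584  0.0976] [ 0.6068 -0.2663  0.077 ]
(407, 200) [ 0.6176 -0.2968  0.0224] [ 0.6162 -0.2739  0.077 ]
(440, 200) [ 0.6309 -0.2725  0.11  ] [ 0.6345 -0.2886  0.077 ]
[ 0.56278988 -0.24131946  0.077     ] [0.00514892 0.00184996 0.09000394] 51.25554709785038 0.12057890353475184
```

>>> send_rows --increments '[[[0,0.04,0.6,0,0,0],[0,0,0.7,0,0,0],[0,0,0.5,0,0,0],[0,0,0.28,0,0,0],[0,0,0,0,0,0]]]'

```text
clock: 3.32
eef_pos: [0.5606, -0.2456, 0.0638]
tool_rot: [0.902, 0.431, 0.0, 0.0]
ft_force: [0.4, -0.5, 0.4]
grip_width: 0.0252
```

>>> send_rows --increments '[[[0,0,0,0,0,0],[0,0,0,0,0,0],[0,0,0,0,0,0],[0,0,0,0,0,0]]]' --grip 1

```text
clock: 3.82
eef_pos: [0.5613, -0.2464, 0.0645]
tool_rot: [0.902, 0.431, 0.001, 0.001]
ft_force: [-0.0, 2.3, 4.9]
grip_width: 0.009
```

>>> send_rows --increments '[[[0,-0.15,0,0,0,0],[0,-0.3,0,0,0,0],[0,-0.4,0,0,0,0],[0,-0.4,0,0,0,0],[0,-0.4,0,0,0,0],[0,-0.4,0,0,0,0]]]'

```text
clock: 4.58
eef_pos: [0.4811, -0.1826, 0.0644]
tool_rot: [0.903, 0.431, 0.001, 0.002]
ft_force: [1.5, -1.1, 6.9]
grip_width: 0.0089
```

>>> send_rows --increments '[[[0,-0.4,0,0,0,0],[0,-0.4,0,0,0,0],[0,-0.3,0,0,0,0],[0,-0.1,0,0,0,0],[0,0,0,0,0,0]]]'

```text
clock: 5.2
eef_pos: [0.4335, -0.1448, 0.0644]
tool_rot: [0.903, 0.431, -0.0, 0.001]
ft_force: [-2.2, -1.8, 8.6]
grip_width: 0.009
```

Run:
```python
from h import *
o=get_obs();print(o['eef_pos'],o['ft_force'],o['grip_width'])
c=snap('top','top1.png')
a=cv2.imread('pics/top1.png')
cv2.imwrite('pics/t1b.png',cv2.resize(a[90:290,310:520],None,fx=3.8,fy=3,interpolation=cv2.INTER_CUBIC))
```

```text
[ 0.43354409 -0.14483162  0.06437243] [-2.21010917 -1.77155881  8.62678164] 0.009025110157331899
```

View pics/t1b.png

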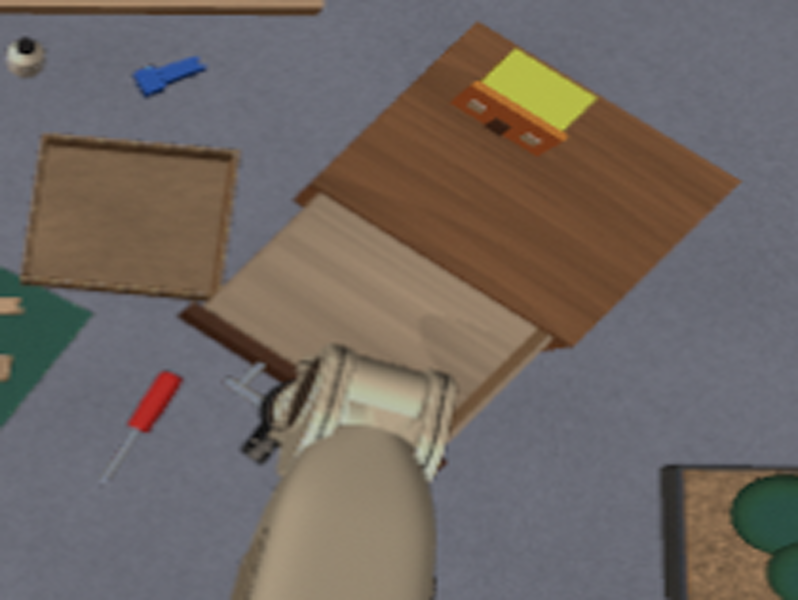

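>>> send_rows --increments '[[[0,0,0,0,0,0],[0,0,0,0,0,0],[0,0,0,0,0,0]]]' --grip 0.7

```text
clock: 5.62
eef_pos: [0.4334, -0.1441, 0.0629]
tool_rot: [0.902, 0.431, -0.001, -0.0]
ft_force: [-0.5, -0.0, 0.5]
grip_width: 0.0259
```

>>> send_rows --increments '[[[0,0,-0.4,0,0,0],[0,0,-0.8,0,0,0],[0,0,-0.8,0,0,0]]]'

```text
clock: 6.0
eef_pos: [0.4335, -0.144, 0.1638]
tool_rot: [0.902, 0.431, -0.001, -0.001]
ft_force: [-0.5, 0.1, 0.5]
grip_width: 0.0258
```

Run:
```python
from h import *
plan(.492,.160,.10,-9)
```

```text
at [ 0.4335 -0.144   0.1638] yaw -39.0 tilt 0.1 w 0.0258 F [-0.5  0.1  0.5] t 6.0 n 7
[[0.78, -0.42, 0.18, 0.0, 0.0, -0.43], [0.81, -0.36, 0.18, 0.0, 0.0, -0.43], [0.83, -0.3, 0.18, 0.0, 0.0, -0.43], [0.85, -0.23, 0.18, 0.0, 0.0, -0.43], [0.87, -0.17, 0.18, 0.0, 0.0, -0.43], [0.88, -0.1, 0.18, 0.0, 0.0, -0.43], [0.88, -0.04, 0.18, 0.0, 0.0, -0.43]]
```

>>> send_rows --increments '[[[0.78,-0.42,0.18,0,0,-0.43],[0.81,-0.36,0.18,0,0,-0.43],[0.83,-0.3,0.18,0,0,-0.43],[0.85,-0.23,0.18,0,0,-0.43],[0.87,-0.17,0.18,0,0,-0.43],[0.88,-0.1,0.18,0,0,-0.43],[0.88,-0.04,0.18,0,0,-0.43],[0,0,0,0,0,0]]]' --grip 0.46

```text
clock: 7.0
eef_pos: [0.4913, 0.1624, 0.0991]
tool_rot: [0.758, 0.652, -0.001, -0.0]
ft_force: [0.2, -0.8, -0.1]
grip_width: 0.0459
```

Run:
```python
from h import *
c=snap('wrist','w2.png');c=snap('top','top2.png')
a=cv2.imread('pics/top2.png')
cv2.imwrite('pics/t2b.png',cv2.resize(a[90:290,310:520],None,fx=3.8,fy=3,interpolation=cv2.INTER_CUBIC))
plan(.492,.160,.014,-9)
```

```text
at [0.491  0.1598 0.0997] yaw -8.8 tilt 0.1 w 0.0459 F [ 0.1 -0.1 -0.1] t 7.1 n 2
[[0.0, 0.01, 0.86, 0.0, 0.0, 0.01], [0.0, 0.01, 0.86, 0.0, 0.0, 0.01]]
```

View pics/w2.png

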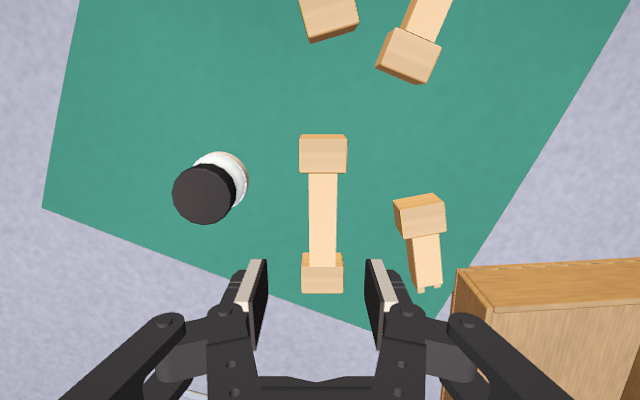

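View pics/t2b.png

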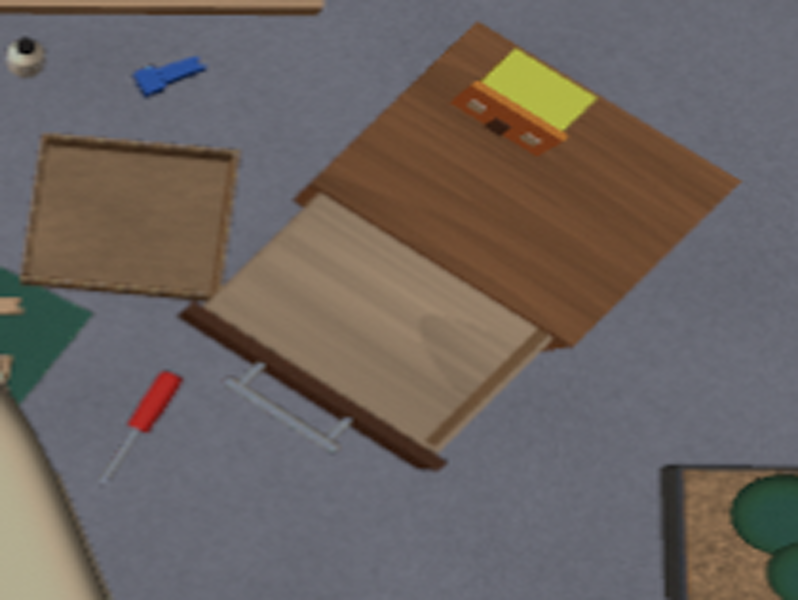

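Run:
```python
from h import *
c=dict(np.load('last_wrist.npz'))
p=world(c,323,153,.027);q=world(c,322,274,.027);print(p,q,(p+q)/2,np.linalg.norm(p-q),np.degrees(np.arctan2(*(p-q)[:2][::-1])))
t=dict(np.load('last_top.npz'))
B=lambda x,y:(310+x/3.8,90+y/3.)
h=[world(t,*B(230,381),.077),world(t,*B(335,446),.077)];hc=(h[0]+h[1])/2;print('handle',hc)
hc=np.array([.4365,-.141,0]);X=np.array([.780,-.626,0]);Y=np.array([.626,.780,0])
for n,p,z in [('panel top front L',(182,316),.097),('panel top back L',(207,305),.097),('fr R',(425,468),.097),('back R',(430,446),.097),('rear R in floor',(535,328),.022),('rear L',(322,195),.11),('floor rearmid',(430,260),.11),('floor mid',(380,300),.022)]:
    w=world(t,*B(*p),z);print(n,w.round(3),'rel handle x,y',((w-hc)@X).round(3),((w-hc)@Y).round(3),world(t,*B(*p)).round(3))
```

```text
[0.50364723 0.21069951 0.027     ] [0.49089239 0.12690675 0.027     ] [0.49726981 0.16880313 0.027     ] 0.08475796563514056 81.3449412686583
handle [ 0.43180986 -0.14539725  0.077     ]
panel top front L [ 0.543 -0.051  0.097] rel handle x,y 0.027 0.137 [ 0.548 -0.057  0.036]
panel top back L [ 0.556 -0.074  0.097] rel handle x,y 0.051 0.127 [ 0.557 -0.075  0.085]
fr R [ 0.371 -0.27   0.097] rel handle x,y 0.03 -0.142 [ 0.37  -0.28   0.057]
back R [ 0.396 -0.275  0.097] rel handle x,y 0.052 -0.13 [ 0.396 -0.278  0.085]
rear R in floor [ 0.539 -0.394  0.022] rel handle x,y 0.238 -0.133 [ 0.539 -0.393  0.022]
rear L [ 0.683 -0.177  0.11 ] rel handle x,y 0.214 0.127 [ 0.689 -0.182  0.081]
floor rearmid [ 0.608 -0.274  0.11 ] rel handle x,y 0.217 0.004 [ 0.61  -0.276  0.098]
floor mid [ 0.571 -0.247  0.022] rel handle x,y 0.171 0.002 [ 0.572 -0.248  0.018]
```

>>> send_rows --increments '[[[0.05,0.05,0.8,0,0,0],[0,0,0.7,0,0,0],[0,0,0.2,0,0,0],[0,0,0,0,0,0]]]'

```text
clock: 7.6
eef_pos: [0.4942, 0.161, 0.0154]
tool_rot: [0.76, 0.65, -0.001, -0.0]
ft_force: [-0.1, -0.7, -0.4]
grip_width: 0.0461
```

>>> send_rows --increments '[[[0,0,0,0,0,0],[0,0,0,0,0,0],[0,0,0,0,0,0],[0,0,0,0,0,0]]]' --grip 1

```text
clock: 8.1
eef_pos: [0.4959, 0.1622, 0.0171]
tool_rot: [0.76, 0.65, 0.002, 0.001]
ft_force: [-0.4, -1.0, 6.3]
grip_width: 0.0165
```

>>> send_rows --increments '[[[0,0,-0.4,0,0,0],[0,0,-0.9,0,0,0],[0,0,-0.9,0,0,0],[0,0,-0.8,0,0,0],[0,0,0,0,0,0]]]'

```text
clock: 8.72
eef_pos: [0.497, 0.1628, 0.1695]
tool_rot: [0.76, 0.65, 0.004, 0.002]
ft_force: [-0.6, -0.1, -1.3]
grip_width: 0.0165
```

Run:
```python
from h import *
c=snap('wrist','w3.png')
plan(.4944,-.2798,.15,51.3)
```

```text
at [0.4955 0.1623 0.1672] yaw -8.9 tilt 0.25 w 0.0165 F [ 0.4 -1.1 -1.5] t 8.78 n 10
[[-0.87, 0.13, 0.03, 0.0, 0.0, -0.6], [-0.88, 0.04, 0.03, 0.0, 0.0, -0.6], [-0.88, -0.05, 0.03, 0.0, 0.0, -0.6], [-0.87, -0.14, 0.03, 0.0, 0.0, -0.6], [-0.85, -0.23, 0.03, 0.0, 0.0, -0.6], [-0.82, -0.32, 0.03, 0.0, 0.0, -0.6], [-0.79, -0.41, 0.03, 0.0, 0.0, -0.6], [-0.74, -0.49, 0.03, 0.0, 0.0, -0.6]]
[[-0.68, -0.56, 0.03, 0.0, 0.0, -0.6], [-0.62, -0.63, 0.03, 0.0, 0.0, -0.6]]
```

View pics/w3.png

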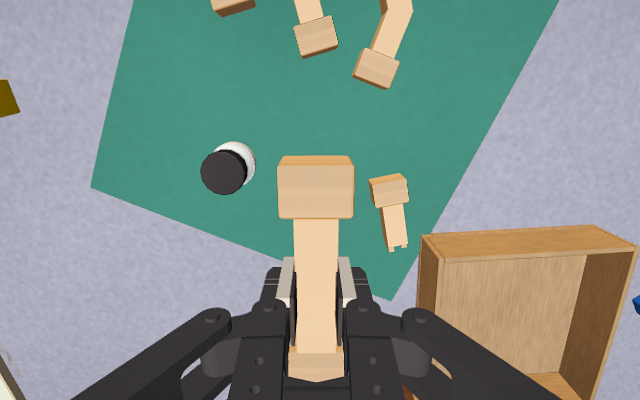

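>>> send_rows --increments '[[[-0.87,0.13,0.03,0,0,-0.6],[-0.88,0.04,0.03,0,0,-0.6],[-0.88,-0.05,0.03,0,0,-0.6],[-0.87,-0.14,0.03,0,0,-0.6],[-0.85,-0.23,0.03,0,0,-0.6],[-0.82,-0.32,0.03,0,0,-0.6],[-0.79,-0.41,0.03,0,0,-0.6],[-0.74,-0.49,0.03,0,0,-0.6]]]'

```text
clock: 9.78
eef_pos: [0.4919, -0.1921, 0.1515]
tool_rot: [0.428, 0.904, -0.0, -0.002]
ft_force: [1.3, 0.0, -1.3]
grip_width: 0.0163
```

>>> send_rows --increments '[[[-0.68,-0.56,0.03,0,0,-0.6],[-0.62,-0.63,0.03,0,0,-0.6],[0,0,0,0,0,0],[0,0,0,0,0,0]]]'

```text
clock: 10.28
eef_pos: [0.4917, -0.2786, 0.1488]
tool_rot: [0.333, 0.943, 0.001, -0.002]
ft_force: [0.3, 0.1, -0.9]
grip_width: 0.0166
```

Run:
```python
from h import *
c=snap('wrist','w4.png')
plan(.4944,-.2798,.042,51.3)
```

```text
at [ 0.492  -0.2782  0.1491] yaw 51.2 tilt 0.16 w 0.0164 F [-1.1 -0.3 -0.5] t 10.32 n 3
[[-0.02, 0.0, 0.71, 0.0, 0.0, -0.0], [-0.02, 0.0, 0.71, 0.0, 0.0, -0.0], [-0.02, 0.0, 0.71, 0.0, 0.0, -0.0]]
```

View pics/w4.png

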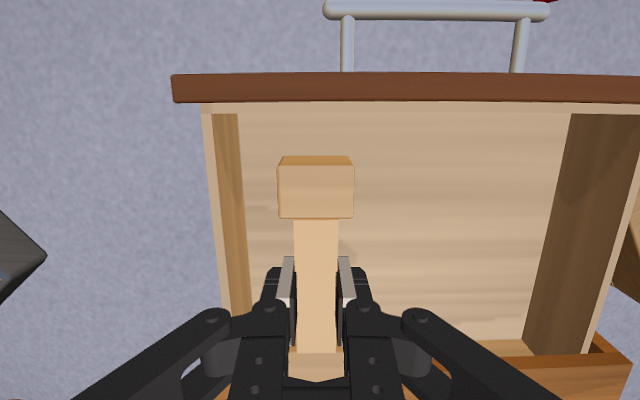

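>>> send_rows --increments '[[[-0.05,0,0.7,0,0,0],[0,0,0.8,0,0,0],[0,0,0.5,0,0,0],[0,0,0.2,0,0,0],[0,0,0,0,0,0]]]'

```text
clock: 10.95
eef_pos: [0.4946, -0.28, 0.0401]
tool_rot: [0.332, 0.943, 0.0, -0.001]
ft_force: [0.4, 0.5, -1.2]
grip_width: 0.0168
```

>>> send_rows --increments '[[[0,0,0,0,0,0],[0,0,0,0,0,0],[0,0,0,0,0,0]]]' --grip 0.46

```text
clock: 11.32
eef_pos: [0.4952, -0.2814, 0.0412]
tool_rot: [0.333, 0.943, -0.0, 0.001]
ft_force: [-0.3, 0.2, -0.7]
grip_width: 0.0459
```

>>> send_rows --increments '[[[0,0,-0.4,0,0,0],[0,0,-0.9,0,0,0],[0,0,-0.9,0,0,0]]]'

```text
clock: 11.7
eef_pos: [0.4944, -0.281, 0.1515]
tool_rot: [0.333, 0.943, 0.0, -0.0]
ft_force: [0.4, -0.4, -0.5]
grip_width: 0.0463
```

Run:
```python
from h import *
c=snap('wrist','w5.png')
plan(.5092,.328,.10,6.5)
```

```text
at [ 0.4977 -0.2828  0.1588] yaw 51.1 tilt 0.63 w 0.0456 F [ 1.6 -1.6  3.9] t 11.75 n 13
[[0.58, 0.74, 0.09, 0.0, 0.0, 0.34], [0.62, 0.71, 0.09, 0.0, 0.0, 0.34], [0.66, 0.67, 0.09, 0.0, 0.0, 0.34], [0.7, 0.63, 0.09, 0.0, 0.0, 0.34], [0.74, 0.58, 0.09, 0.0, 0.0, 0.34], [0.77, 0.54, 0.09, 0.0, 0.0, 0.34], [0.8, 0.49, 0.09, 0.0, 0.0, 0.34], [0.83, 0.44, 0.09, 0.0, 0.0, 0.34]]
[[0.85, 0.39, 0.09, 0.0, 0.0, 0.34], [0.88, 0.34, 0.09, 0.0, 0.0, 0.34], [0.89, 0.29, 0.09, 0.0, 0.0, 0.34], [0.91, 0.23, 0.09, 0.0, 0.0, 0.34], [0.92, 0.18, 0.09, 0.0, 0.0, 0.34]]
```

View pics/w5.png

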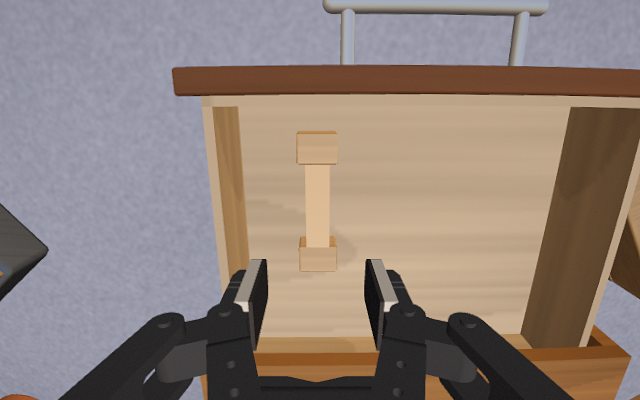

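>>> send_rows --increments '[[[0.58,0.74,0.09,0,0,0.34],[0.62,0.71,0.09,0,0,0.34],[0.66,0.67,0.09,0,0,0.34],[0.7,0.63,0.09,0,0,0.34],[0.74,0.58,0.09,0,0,0.34],[0.77,0.54,0.09,0,0,0.34],[0.8,0.49,0.09,0,0,0.34],[0.83,0.44,0.09,0,0,0.34]]]'

```text
clock: 12.75
eef_pos: [0.5004, 0.0966, 0.1146]
tool_rot: [0.546, 0.838, 0.0, 0.0]
ft_force: [0.0, -0.2, -0.1]
grip_width: 0.0463
```

>>> send_rows --increments '[[[0.85,0.39,0.09,0,0,0.34],[0.88,0.34,0.09,0,0,0.34],[0.89,0.29,0.09,0,0,0.34],[0.91,0.23,0.09,0,0,0.34],[0.92,0.18,0.09,0,0,0.34],[0,0,0,0,0,0],[0,0,0,0,0,0]]]'

```text
clock: 13.62
eef_pos: [0.5027, 0.3293, 0.0916]
tool_rot: [0.663, 0.749, -0.0, 0.0]
ft_force: [-0.2, -0.6, -0.5]
grip_width: 0.0461
```

Run:
```python
from h import *
c=snap('wrist','w6.png')
plan(.5092,.328,.016,6.5)
```

```text
at [0.5029 0.3288 0.0918] yaw 6.9 tilt 0.04 w 0.0458 F [-0.7 -0.2 -0.6] t 13.68 n 2
[[-0.02, 0.06, 0.76, 0.0, 0.0, 0.02], [-0.02, 0.06, 0.76, 0.0, 0.0, 0.02]]
```

View pics/w6.png

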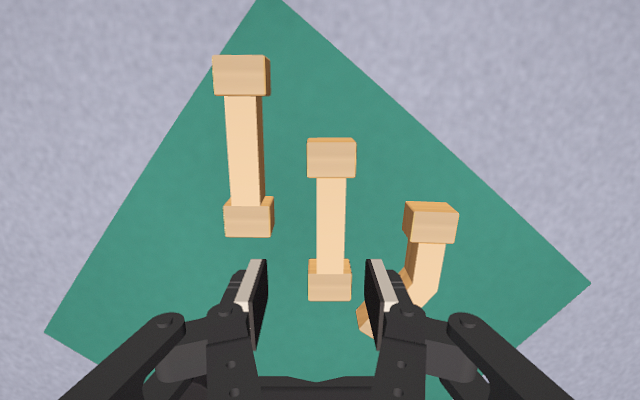

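>>> send_rows --increments '[[[-0.04,0.13,0.7,0,0,0],[0,0,0.6,0,0,0],[0,0,0.2,0,0,0],[0,0,0,0,0,0]]]'

```text
clock: 14.18
eef_pos: [0.5095, 0.3273, 0.0166]
tool_rot: [0.663, 0.748, -0.001, -0.0]
ft_force: [0.5, 0.1, 0.7]
grip_width: 0.0461
```

>>> send_rows --increments '[[[0,0,0,0,0,0],[0,0,0,0,0,0],[0,0,0,0,0,0],[0,0,0,0,0,0]]]' --grip 1

```text
clock: 14.68
eef_pos: [0.5106, 0.329, 0.0184]
tool_rot: [0.663, 0.749, 0.001, 0.0]
ft_force: [-0.3, -0.3, 6.5]
grip_width: 0.0164
```

>>> send_rows --increments '[[[0,0,-0.4,0,0,0],[0,0,-0.9,0,0,0],[0,0,-0.9,0,0,0],[0,0,-0.8,0,0,0],[0,0,0,0,0,0]]]'

```text
clock: 15.3
eef_pos: [0.5118, 0.33, 0.1713]
tool_rot: [0.663, 0.749, 0.004, 0.001]
ft_force: [-0.2, -0.5, -0.0]
grip_width: 0.0164
```

Run:
```python
from h import *
c=snap('wrist','w7.png')
plan(.5846,-.1674,.15,51.3)
```

```text
at [0.5105 0.3291 0.1686] yaw 7.0 tilt 0.23 w 0.0163 F [-0.2 -0.2 -0.7] t 15.35 n 11
[[-0.91, 0.02, 0.03, 0.0, 0.0, -0.4], [-0.91, -0.04, 0.03, 0.0, 0.0, -0.4], [-0.91, -0.1, 0.03, 0.0, 0.0, -0.4], [-0.9, -0.17, 0.03, 0.0, 0.0, -0.4], [-0.88, -0.23, 0.03, 0.0, 0.0, -0.4], [-0.86, -0.29, 0.03, 0.0, 0.0, -0.4], [-0.84, -0.35, 0.03, 0.0, 0.0, -0.4], [-0.82, -0.41, 0.03, 0.0, 0.0, -0.4]]
[[-0.78, -0.47, 0.03, 0.0, 0.0, -0.4], [-0.75, -0.52, 0.03, 0.0, 0.0, -0.4], [-0.71, -0.57, 0.03, 0.0, 0.0, -0.4]]
```

View pics/w7.png

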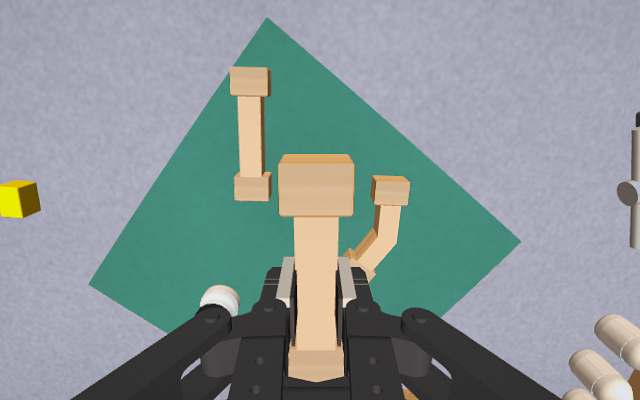

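Held and centred. On to the drawer.

>>> send_rows --increments '[[[-0.91,0.02,0.03,0,0,-0.4],[-0.91,-0.04,0.03,0,0,-0.4],[-0.91,-0.1,0.03,0,0,-0.4],[-0.9,-0.17,0.03,0,0,-0.4],[-0.88,-0.23,0.03,0,0,-0.4],[-0.86,-0.29,0.03,0,0,-0.4],[-0.84,-0.35,0.03,0,0,-0.4],[-0.82,-0.41,0.03,0,0,-0.4]]]'

```text
clock: 16.35
eef_pos: [0.5614, -0.0338, 0.1526]
tool_rot: [0.43, 0.903, -0.001, -0.002]
ft_force: [0.5, -0.1, -0.1]
grip_width: 0.0166
```

>>> send_rows --increments '[[[-0.78,-0.47,0.03,0,0,-0.4],[-0.75,-0.52,0.03,0,0,-0.4],[-0.71,-0.57,0.03,0,0,-0.4],[0,0,0,0,0,0],[0,0,0,0,0,0]]]'

```text
clock: 16.98
eef_pos: [0.5807, -0.1673, 0.1485]
tool_rot: [0.335, 0.942, 0.0, -0.002]
ft_force: [-1.3, -0.3, -0.6]
grip_width: 0.0167
```

Run:
```python
from h import *
c=snap('wrist','w8.png')
plan(.5846,-.1674,.039,51.3)
```

```text
at [ 0.581  -0.1668  0.1489] yaw 51.0 tilt 0.17 w 0.0166 F [ 0.3  0.3 -0.6] t 17.02 n 3
[[-0.02, 0.01, 0.73, 0.0, 0.0, -0.01], [-0.02, 0.01, 0.73, 0.0, 0.0, -0.01], [-0.02, 0.01, 0.73, 0.0, 0.0, -0.01]]
```

View pics/w8.png

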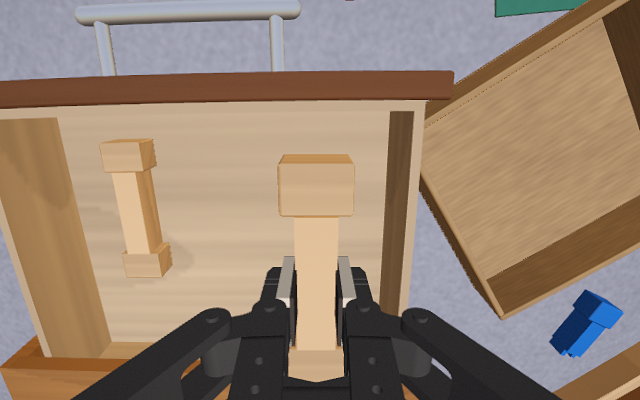

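>>> send_rows --increments '[[[-0.05,-0.05,0.7,0,0,0],[0,0,0.8,0,0,0],[0,0,0.5,0,0,0],[0,0,0.2,0,0,0],[0,0,0,0,0,0]]]'

```text
clock: 17.65
eef_pos: [0.5821, -0.1703, 0.04]
tool_rot: [0.334, 0.943, 0.0, -0.001]
ft_force: [0.2, 0.1, 0.2]
grip_width: 0.0165
```

>>> send_rows --increments '[[[0,0,0,0,0,0],[0,0,0,0,0,0],[0,0,0,0,0,0]]]' --grip 0.46

```text
clock: 18.02
eef_pos: [0.5829, -0.1716, 0.0413]
tool_rot: [0.334, 0.942, 0.0, 0.001]
ft_force: [-0.2, -0.6, 0.5]
grip_width: 0.0461
```

>>> send_rows --increments '[[[0,0,-0.4,0,0,0],[0,0,-0.9,0,0,0],[0,0,-0.9,0,0,0],[0,0,0,0,0,0]]]'

```text
clock: 18.52
eef_pos: [0.5854, -0.1724, 0.1557]
tool_rot: [0.334, 0.942, 0.0, 0.005]
ft_force: [0.5, 0.6, 1.0]
grip_width: 0.0462
```

Run:
```python
from h import *
c=snap('wrist','w9.png')
plan(.4505,.369,.10,6.1)
```

```text
at [ 0.5839 -0.1719  0.1531] yaw 50.9 tilt 0.32 w 0.0461 F [-0.1 -0.8 -0.5] t 18.57 n 12
[[0.74, 0.56, 0.09, 0.0, 0.0, 0.37], [0.78, 0.51, 0.09, 0.0, 0.0, 0.37], [0.81, 0.46, 0.09, 0.0, 0.0, 0.37], [0.84, 0.41, 0.09, 0.0, 0.0, 0.37], [0.86, 0.35, 0.09, 0.0, 0.0, 0.37], [0.88, 0.29, 0.09, 0.0, 0.0, 0.37], [0.9, 0.24, 0.09, 0.0, 0.0, 0.37], [0.91, 0.18, 0.09, 0.0, 0.0, 0.37]]
[[0.92, 0.12, 0.09, 0.0, 0.0, 0.37], [0.93, 0.06, 0.09, 0.0, 0.0, 0.37], [0.93, -0.0, 0.09, 0.0, 0.0, 0.37], [0.93, -0.07, 0.09, 0.0, 0.0, 0.37]]
```

View pics/w9.png

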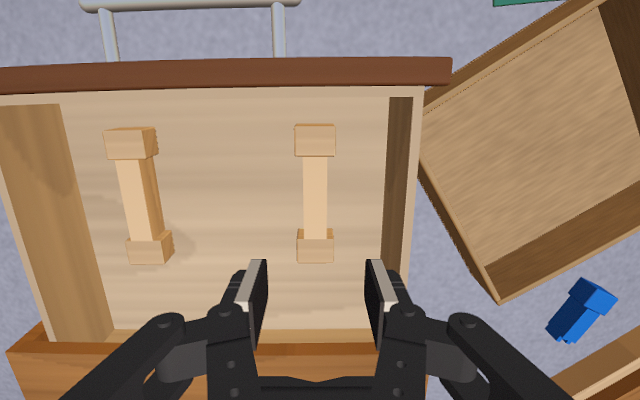

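Both posts lie flat in the drawer. Next, post A.

>>> send_rows --increments '[[[0.74,0.56,0.09,0,0,0.37],[0.78,0.51,0.09,0,0,0.37],[0.81,0.46,0.09,0,0,0.37],[0.84,0.41,0.09,0,0,0.37],[0.86,0.35,0.09,0,0,0.37],[0.88,0.29,0.09,0,0,0.37],[0.9,0.24,0.09,0,0,0.37],[0.91,0.18,0.09,0,0,0.37]]]'

```text
clock: 19.58
eef_pos: [0.4912, 0.1907, 0.1128]
tool_rot: [0.565, 0.825, -0.001, -0.001]
ft_force: [-0.0, 0.3, -0.2]
grip_width: 0.046
```

>>> send_rows --increments '[[[0.92,0.12,0.09,0,0,0.37],[0.93,0.06,0.09,0,0,0.37],[0.93,0,0.09,0,0,0.37],[0.93,-0.07,0.09,0,0,0.37],[0,0,0,0,0,0],[0,0,0,0,0,0]]]'

```text
clock: 20.32
eef_pos: [0.4466, 0.3694, 0.095]
tool_rot: [0.665, 0.747, -0.001, 0.0]
ft_force: [0.6, -1.4, -0.6]
grip_width: 0.0462
```

Run:
```python
from h import *
c=snap('wrist','w10.png')
plan(.4505,.369,.016,6.1)
```

```text
at [0.447  0.369  0.0954] yaw 6.5 tilt 0.13 w 0.0463 F [-1.  -0.7  1. ] t 20.38 n 2
[[-0.0, 0.03, 0.79, 0.0, 0.0, 0.02], [-0.0, 0.03, 0.79, 0.0, 0.0, 0.02]]
```

View pics/w10.png

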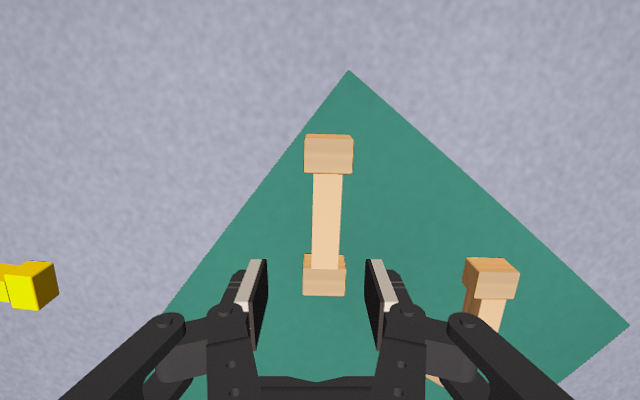

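>>> send_rows --increments '[[[0,0.08,0.7,0,0,0],[0,0,0.6,0,0,0],[0,0,0.27,0,0,0.03],[0,0,0,0,0,0]]]'

```text
clock: 20.88
eef_pos: [0.4511, 0.3693, 0.0171]
tool_rot: [0.668, 0.744, -0.001, -0.0]
ft_force: [0.4, -0.5, 0.7]
grip_width: 0.0462
```

>>> send_rows --increments '[[[0,0,0,0,0,0],[0,0,0,0,0,0],[0,0,0,0,0,0],[0,0,0,0,0,0]]]' --grip 1

```text
clock: 21.38
eef_pos: [0.4525, 0.3715, 0.0195]
tool_rot: [0.668, 0.745, 0.002, 0.0]
ft_force: [0.1, -0.9, 6.5]
grip_width: 0.0166
```

>>> send_rows --increments '[[[0,0,-0.4,0,0,0],[0,0,-0.9,0,0,0],[0,0,-0.9,0,0,0],[0,0,-0.8,0,0,0],[0,0,0,0,0,0]]]'

```text
clock: 22.0
eef_pos: [0.4533, 0.3724, 0.1722]
tool_rot: [0.667, 0.745, 0.004, 0.001]
ft_force: [-0.4, 0.3, -0.2]
grip_width: 0.0165
```

Run:
```python
from h import *
c=snap('wrist','w11.png')
plan(.5385,-.2246,.15,51.3)
```

```text
at [0.4521 0.3715 0.1696] yaw 6.3 tilt 0.23 w 0.0164 F [-0.3  0.3 -1.3] t 22.05 n 13
[[-0.93, 0.03, 0.03, 0.0, 0.0, -0.35], [-0.93, -0.02, 0.03, 0.0, 0.0, -0.35], [-0.92, -0.08, 0.03, 0.0, 0.0, -0.35], [-0.92, -0.14, 0.03, 0.0, 0.0, -0.35], [-0.91, -0.19, 0.03, 0.0, 0.0, -0.35], [-0.89, -0.25, 0.03, 0.0, 0.0, -0.35], [-0.88, -0.3, 0.03, 0.0, 0.0, -0.35], [-0.86, -0.35, 0.03, 0.0, 0.0, -0.35]]
[[-0.83, -0.4, 0.03, 0.0, 0.0, -0.35], [-0.81, -0.45, 0.03, 0.0, 0.0, -0.35], [-0.78, -0.5, 0.03, 0.0, 0.0, -0.35], [-0.75, -0.55, 0.03, 0.0, 0.0, -0.35], [-0.71, -0.59, 0.03, 0.0, 0.0, -0.35]]
```

View pics/w11.png

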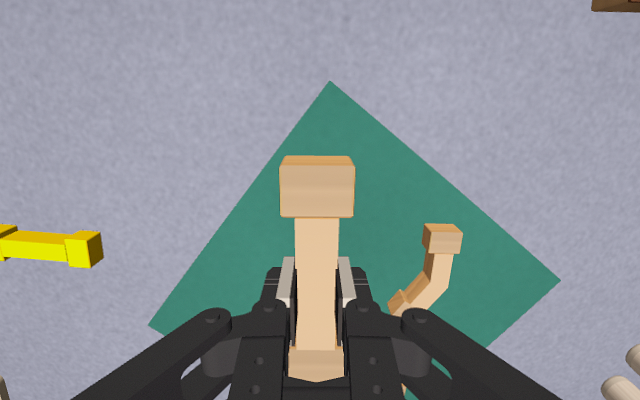

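>>> send_rows --increments '[[[-0.93,0.03,0.03,0,0,-0.35],[-0.93,-0.02,0.03,0,0,-0.35],[-0.92,-0.08,0.03,0,0,-0.35],[-0.92,-0.14,0.03,0,0,-0.35],[-0.91,-0.19,0.03,0,0,-0.35],[-0.89,-0.25,0.03,0,0,-0.35],[-0.88,-0.3,0.03,0,0,-0.35],[-0.86,-0.35,0.03,0,0,-0.35]]]'

```text
clock: 23.05
eef_pos: [0.5037, 0.0018, 0.1539]
tool_rot: [0.467, 0.884, -0.001, -0.002]
ft_force: [0.7, 0.9, -1.1]
grip_width: 0.0165
```

>>> send_rows --increments '[[[-0.83,-0.4,0.03,0,0,-0.35],[-0.81,-0.45,0.03,0,0,-0.35],[-0.78,-0.5,0.03,0,0,-0.35],[-0.75,-0.55,0.03,0,0,-0.35],[-0.71,-0.59,0.03,0,0,-0.35],[0,0,0,0,0,0],[0,0,0,0,0,0]]]'

```text
clock: 23.92
eef_pos: [0.5382, -0.2249, 0.1465]
tool_rot: [0.328, 0.945, 0.0, -0.002]
ft_force: [0.7, 0.6, -0.6]
grip_width: 0.0166
```

Run:
```python
from h import *
c=snap('wrist','w12.png')
plan(.5395,-.2246,.039,51.3)
```

```text
at [ 0.5385 -0.2244  0.147 ] yaw 51.8 tilt 0.18 w 0.0164 F [ 0.6  0.6 -0.5] t 23.98 n 3
[[-0.01, 0.0, 0.72, 0.0, 0.0, 0.02], [-0.01, 0.0, 0.72, 0.0, 0.0, 0.02], [-0.01, 0.0, 0.72, 0.0, 0.0, 0.02]]
```

View pics/w12.png

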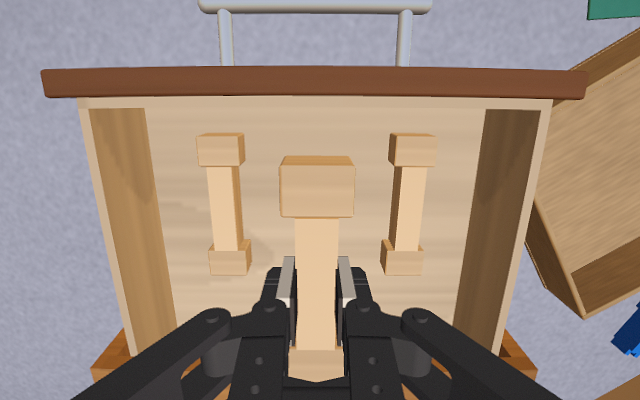

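>>> send_rows --increments '[[[-0.03,0,0.7,0,0,0.05],[0,0,0.8,0,0,0],[0,0,0.5,0,0,0],[0,0,0.16,0,0,0],[0,0,0,0,0,0]]]'

```text
clock: 24.6
eef_pos: [0.541, -0.2256, 0.0407]
tool_rot: [0.331, 0.944, 0.0, 0.0]
ft_force: [-0.1, -0.1, 0.3]
grip_width: 0.0162
```

>>> send_rows --increments '[[[0,0,0,0,0,0],[0,0,0,0,0,0],[0,0,0,0,0,0]]]' --grip 0.46

```text
clock: 24.98
eef_pos: [0.541, -0.2266, 0.0409]
tool_rot: [0.332, 0.943, -0.0, 0.001]
ft_force: [-0.4, 0.1, -0.4]
grip_width: 0.0459
```

>>> send_rows --increments '[[[0,0,-0.4,0,0,0],[0,0,-0.9,0,0,0],[0,0,-0.9,0,0,0],[0,0,0,0,0,0]]]'

```text
clock: 25.48
eef_pos: [0.5436, -0.2278, 0.1553]
tool_rot: [0.332, 0.943, -0.0, 0.005]
ft_force: [0.2, -0.6, -0.5]
grip_width: 0.046
```

Run:
```python
from h import *
c=snap('wrist','w13.png')
plan(.559,.137,.12,0.6)
```

```text
at [ 0.5421 -0.2272  0.1528] yaw 51.2 tilt 0.3 w 0.0456 F [0.3 0.5 0.6] t 25.52 n 8
[[0.54, 0.74, 0.08, 0.0, 0.0, 0.63], [0.61, 0.67, 0.08, 0.0, 0.0, 0.63], [0.69, 0.6, 0.08, 0.0, 0.0, 0.63], [0.75, 0.52, 0.08, 0.0, 0.0, 0.63], [0.8, 0.44, 0.08, 0.0, 0.0, 0.63], [0.84, 0.35, 0.08, 0.0, 0.0, 0.63], [0.88, 0.25, 0.08, 0.0, 0.0, 0.63], [0.9, 0.15, 0.08, 0.0, 0.0, 0.63]]
```

View pics/w13.png

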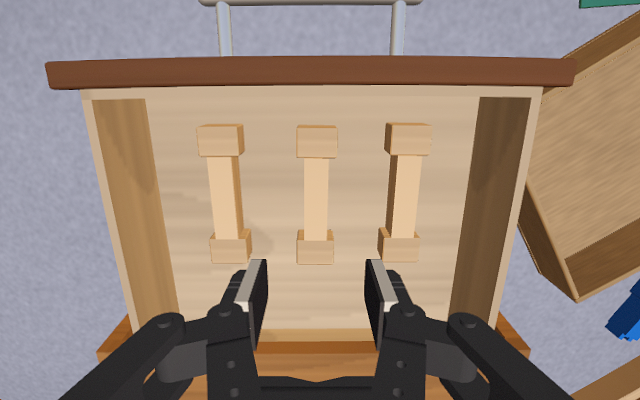

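>>> send_rows --increments '[[[0.54,0.74,0.08,0,0,0.63],[0.61,0.67,0.08,0,0,0.63],[0.69,0.6,0.08,0,0,0.63],[0.75,0.52,0.08,0,0,0.63],[0.8,0.44,0.08,0,0,0.63],[0.84,0.35,0.08,0,0,0.63],[0.88,0.25,0.08,0,0,0.63],[0.9,0.15,0.08,0,0,0.63]]]'

```text
clock: 26.52
eef_pos: [0.5558, 0.1393, 0.1166]
tool_rot: [0.703, 0.711, -0.001, -0.001]
ft_force: [0.6, -0.0, -0.8]
grip_width: 0.046
```

>>> send_rows --increments '[[[0,0,0,0,0,0],[0,0,0,0,0,0]]]'

```text
clock: 26.78
eef_pos: [0.5561, 0.1377, 0.1171]
tool_rot: [0.702, 0.713, -0.001, -0.0]
ft_force: [0.5, -0.3, -0.2]
grip_width: 0.0458
```

Run:
```python
from h import *
c=snap('wrist','w14.png')
plan(.559,.126,.016,0.6)
```

```text
at [0.5563 0.1371 0.1174] yaw 0.8 tilt 0.12 w 0.046 F [ 0.6 -0.6  0.7] t 26.82 n 3
[[-0.07, 0.02, 0.68, 0.0, 0.0, 0.01], [-0.07, 0.02, 0.68, 0.0, 0.0, 0.01], [-0.07, 0.02, 0.68, 0.0, 0.0, 0.01]]
```

View pics/w14.png

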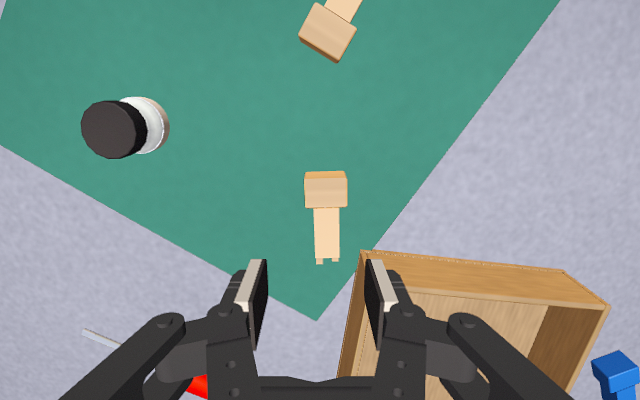

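Run:
```python
from h import *
c=dict(np.load('last_wrist.npz'))
for p in [(326,179),(326,207),(327,262),(362,250)]: print(p,world(c,*p,.027 if p[0]<350 else .055).round(4),world(c,*p).round(4))
```

```text
(326, 179) [0.5635 0.1663 0.027 ] [0.5635 0.1662 0.0268]
(326, 207) [0.564  0.1459 0.027 ] [0.564  0.1459 0.0271]
(327, 262) [0.5659 0.1023 0.027 ] [0.5669 0.09   0.0036]
(362, 250) [0.5871 0.1262 0.055 ] [0.5952 0.1016 0.004 ]
```

>>> send_rows --increments '[[[-0.14,0.12,0.7,0,0,0],[0,0,0.8,0,0,0],[0,0,0.35,0,0,0],[0,0,0.15,0,0,0],[0,0,0,0,0,0]]]'

```text
clock: 27.45
eef_pos: [0.5631, 0.1302, 0.0183]
tool_rot: [0.702, 0.712, -0.0, -0.0]
ft_force: [-0.5, -0.2, 0.1]
grip_width: 0.0463
```

>>> send_rows --increments '[[[0,0,0,0,0,0],[0,0,0,0,0,0],[0,0,0,0,0,0],[0,0,0,0,0,0]]]' --grip 1

```text
clock: 27.95
eef_pos: [0.5642, 0.1314, 0.0198]
tool_rot: [0.702, 0.712, 0.001, 0.001]
ft_force: [-0.3, -0.4, 6.1]
grip_width: 0.0165
```

>>> send_rows --increments '[[[0,0,-0.4,0,0,0],[0,0,-0.9,0,0,0],[0,0,-0.9,0,0,0],[0,0,0,0,0,0]]]'

```text
clock: 28.45
eef_pos: [0.566, 0.1321, 0.1328]
tool_rot: [0.702, 0.712, 0.004, 0.002]
ft_force: [-0.2, -0.4, -0.3]
grip_width: 0.0169
```

Run:
```python
from h import *
c=snap('wrist','w15.png')
plan(.635,.005,.13,0.6)
```

```text
at [0.5643 0.1316 0.1303] yaw 0.9 tilt 0.25 w 0.0162 F [ 0.6  0.2 -0.8] t 28.5 n 3
[[-0.85, 0.46, 0.0, 0.0, 0.0, 0.01], [-0.85, 0.46, 0.0, 0.0, 0.0, 0.01], [-0.85, 0.46, 0.0, 0.0, 0.0, 0.01]]
```

View pics/w15.png

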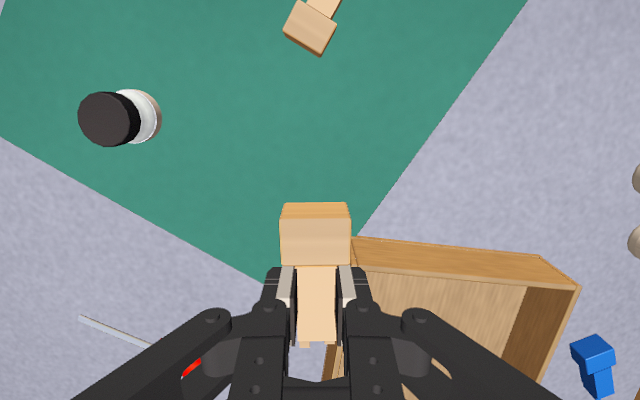

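>>> send_rows --increments '[[[-0.85,0.46,0,0,0,0.2],[-0.87,0.43,0,0,0,0.2],[-0.88,0.4,0,0,0,0.2],[0,0,0.3,0,0,0],[0,0,0,0,0,0]]]'

```text
clock: 29.12
eef_pos: [0.6222, 0.0002, 0.1098]
tool_rot: [0.738, 0.674, -0.002, -0.003]
ft_force: [-0.3, 0.4, -0.5]
grip_width: 0.0168
```

Run:
```python
from h import *
plan(.635,.0,.024,-5)
```

```text
at [6.222e-01 2.000e-04 1.098e-01] yaw -5.2 tilt 0.41 w 0.0168 F [-0.3  0.4 -0.5] t 29.12 n 2
[[0.01, 0.13, 0.86, 0.0, 0.0, -0.01], [0.01, 0.13, 0.86, 0.0, 0.0, -0.01]]
```

>>> send_rows --increments '[[[0,0.26,0,0,0,0],[0,0,0.7,0,0,0],[0,0,0.6,0,0,0],[0,0,0.3,0,0,0],[0,0,0.1,0,0,0],[0,0,0,0,0,0]]]'

```text
clock: 29.88
eef_pos: [0.6382, -0.0006, 0.0288]
tool_rot: [0.738, 0.675, 0.0, 0.0]
ft_force: [-0.3, 0.6, -0.3]
grip_width: 0.0167
```

>>> send_rows --increments '[[[0,0,0,0,0,0],[0,0,0,0,0,0],[0,0,0,0,0,0]]]' --grip 0.5

```text
clock: 30.25
eef_pos: [0.6382, -0.0012, 0.029]
tool_rot: [0.738, 0.675, 0.0, 0.0]
ft_force: [-0.1, -0.4, -0.0]
grip_width: 0.0429
```

>>> send_rows --increments '[[[0,0,-0.4,0,0,0],[0,0,-0.9,0,0,0],[0,0,-0.7,0,0,0],[0,0,0,0,0,0],[0,0,0,0,0,0]]]'

```text
clock: 30.88
eef_pos: [0.6374, -0.0012, 0.1279]
tool_rot: [0.738, 0.675, -0.0, -0.0]
ft_force: [-0.2, -0.8, -1.0]
grip_width: 0.0429
```

Run:
```python
from h import *
c=snap('wrist','w16.png');c=snap('top','top3.png')
a=cv2.imread('pics/top3.png')
cv2.imwrite('pics/t3a.png',cv2.resize(a[120:280,200:380],None,fx=4.4,fy=3.75,interpolation=cv2.INTER_CUBIC))
```

```text
(no output)
```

View pics/w16.png

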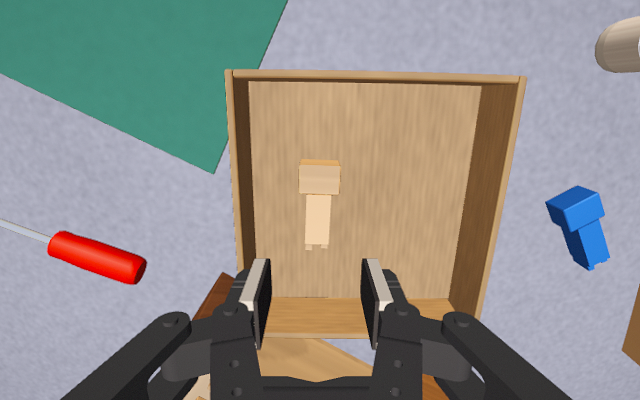

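View pics/t3a.png

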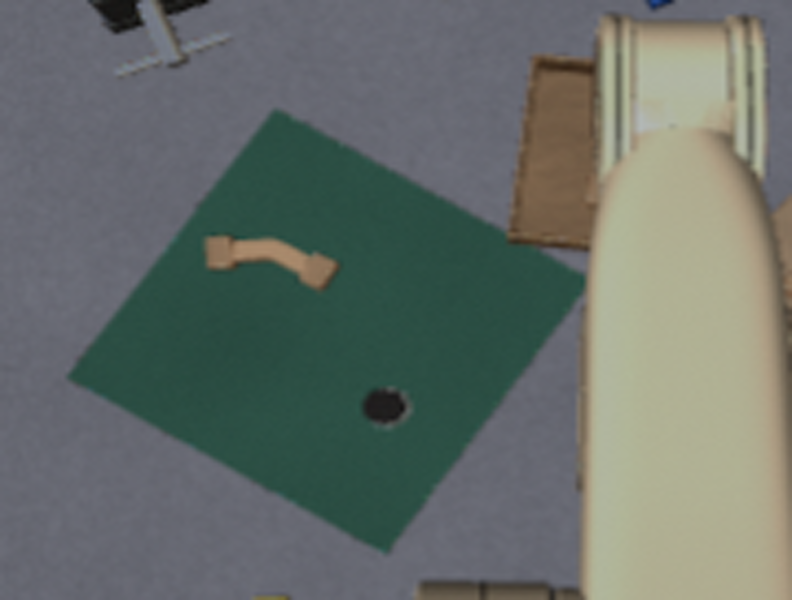

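Run:
```python
from h import *
plan(.576,.300,.11,2.5)
```

```text
at [ 0.6367 -0.0011  0.1266] yaw -5.2 tilt 0.18 w 0.043 F [-0.1  0.8 -0.5] t 30.98 n 7
[[0.84, -0.25, 0.05, 0.0, 0.0, -0.11], [0.85, -0.23, 0.05, 0.0, 0.0, -0.11], [0.85, -0.22, 0.05, 0.0, 0.0, -0.11], [0.85, -0.2, 0.05, 0.0, 0.0, -0.11], [0.86, -0.19, 0.05, 0.0, 0.0, -0.11], [0.86, -0.17, 0.05, 0.0, 0.0, -0.11], [0.86, -0.15, 0.05, 0.0, 0.0, -0.11]]
```

>>> send_rows --increments '[[[0.84,-0.25,0.05,0,0,-0.11],[0.85,-0.23,0.05,0,0,-0.11],[0.85,-0.22,0.05,0,0,-0.11],[0.85,-0.2,0.05,0,0,-0.11],[0.86,-0.19,0.05,0,0,-0.11],[0.86,-0.17,0.05,0,0,-0.11],[0.86,-0.15,0.05,0,0,-0.11],[0,0,0,0,0,0]]]' --grip 0.46

```text
clock: 31.98
eef_pos: [0.5749, 0.3027, 0.1086]
tool_rot: [0.689, 0.724, -0.001, -0.001]
ft_force: [0.2, -1.2, -0.3]
grip_width: 0.046
```

>>> send_rows --increments '[[[0,0,0,0,0,0],[0,0,0,0,0,0]]]'

```text
clock: 32.22
eef_pos: [0.5771, 0.2984, 0.1103]
tool_rot: [0.692, 0.722, -0.001, -0.0]
ft_force: [-0.8, 0.1, 0.1]
grip_width: 0.0463
```

Run:
```python
from h import *
c=snap('wrist','w17.png')
plan(.576,.310,.016,2.5)
```

```text
at [0.5773 0.2984 0.1105] yaw 2.4 tilt 0.04 w 0.0461 F [0.4 0.3 0.2] t 32.27 n 2
[[0.12, -0.01, 0.95, 0.0, 0.0, -0.0], [0.12, -0.01, 0.95, 0.0, 0.0, -0.0]]
```

View pics/w17.png

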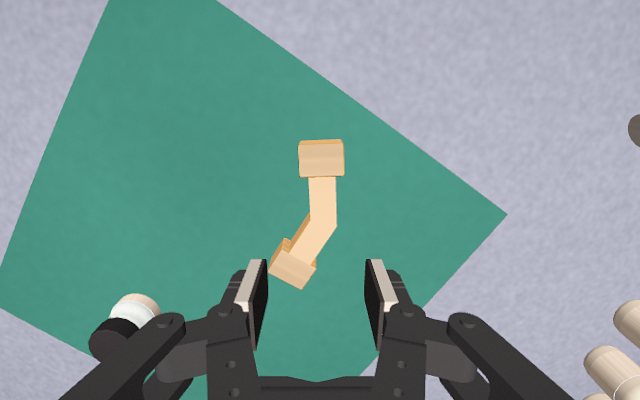

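Run:
```python
from h import *
c=dict(np.load('last_wrist.npz'))
W=lambda *p:world(c,*p,.027)
b=W(321,162);e=W(323,177);bend=W(325,222);k2=W(293,268)
print('block1',b,'edge',e,'bend',bend,'blk2',k2)
d=b-bend;print(np.linalg.norm(d),np.degrees(np.arctan2(d[1],d[0])),np.linalg.norm(k2-bend))
u=d/np.linalg.norm(d);print('grasp',bend+u*.02)
```

```text
block1 [0.57972569 0.3401997  0.027     ] edge [0.58154366 0.33014572 0.027     ] bend [0.58454019 0.29807477 0.027     ] blk2 [0.56297151 0.26096344 0.027     ]
0.04239915637038251 96.52009796719452 0.04292386759552323
grasp [0.58226915 0.31794542 0.027     ]
```

>>> send_rows --increments '[[[0.37,0.09,0.2,0,0,-0.25],[0,0,0.8,0,0,0],[0,0,0.65,0,0,0],[0,0,0.25,0,0,0],[0,0,0,0,0,0]]]'

```text
clock: 32.9
eef_pos: [0.5802, 0.3184, 0.0147]
tool_rot: [0.675, 0.738, -0.001, -0.0]
ft_force: [-0.1, 0.4, 0.2]
grip_width: 0.0461
```

>>> send_rows --increments '[[[0,0,0,0,0,0],[0,0,0,0,0,0],[0,0,0,0,0,0],[0,0,0,0,0,0]]]' --grip 1

```text
clock: 33.4
eef_pos: [0.582, 0.3191, 0.0176]
tool_rot: [0.675, 0.738, 0.002, 0.001]
ft_force: [-0.0, 1.1, 5.2]
grip_width: 0.0265
```

>>> send_rows --increments '[[[0,0,-0.4,0,0,0],[0,0,-0.9,0,0,0],[0,0,-0.9,0,0,0],[0,0,0,0,0,0]]]'

```text
clock: 33.9
eef_pos: [0.5832, 0.3197, 0.1307]
tool_rot: [0.675, 0.738, 0.004, 0.001]
ft_force: [0.0, -0.4, -0.2]
grip_width: 0.0265
```

Run:
```python
from h import *
c=snap('wrist','w18.png')
plan(.697,.03,.13,-5)
```

```text
at [0.5817 0.3189 0.1279] yaw 5.0 tilt 0.23 w 0.0263 F [ 0.2 -0.5 -1.5] t 33.95 n 7
[[-0.85, 0.26, -0.01, 0.0, 0.0, 0.14], [-0.84, 0.28, -0.01, 0.0, 0.0, 0.14], [-0.84, 0.3, -0.01, 0.0, 0.0, 0.14], [-0.83, 0.32, -0.01, 0.0, 0.0, 0.14], [-0.82, 0.34, -0.01, 0.0, 0.0, 0.14], [-0.81, 0.36, -0.01, 0.0, 0.0, 0.14], [-0.8, 0.38, -0.01, 0.0, 0.0, 0.14]]
```

View pics/w18.png

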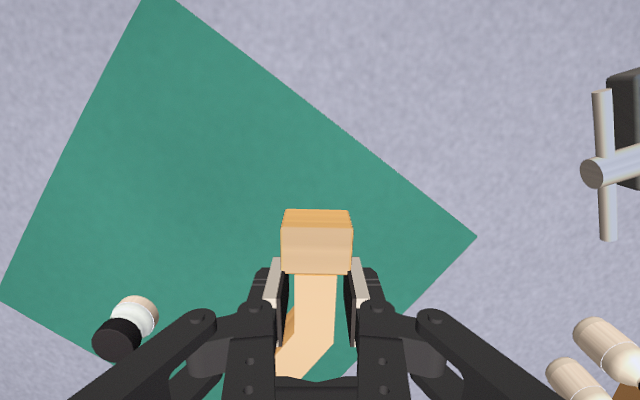

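>>> send_rows --increments '[[[-0.5,0.15,-0.1,0,0,0.14],[-0.8,0.27,-0.1,0,0,0.14],[-0.84,0.3,0,0,0,0.14],[-0.83,0.32,0,0,0,0.14],[-0.82,0.34,0,0,0,0.14],[-0.81,0.36,0,0,0,0.14],[-0.8,0.38,0,0,0,0.14],[-0.3,0.15,0,0,0,0]]]'

```text
clock: 34.95
eef_pos: [0.6949, 0.0307, 0.1329]
tool_rot: [0.737, 0.676, -0.002, -0.001]
ft_force: [-0.7, 1.2, -0.8]
grip_width: 0.0264
```

>>> send_rows --increments '[[[0,0,0,0,0,0],[0,0,0,0,0,0]]]'

```text
clock: 35.2
eef_pos: [0.6948, 0.0351, 0.1349]
tool_rot: [0.735, 0.678, -0.001, -0.001]
ft_force: [0.3, 0.1, 0.1]
grip_width: 0.0261
```

Run:
```python
from h import *
c=snap('wrist','w19.png')
plan(.702,.035,.024,-5)
```

```text
at [0.6949 0.0354 0.1353] yaw -4.6 tilt 0.08 w 0.0264 F [-0.5 -0.8 -0.8] t 35.25 n 3
[[0.0, 0.05, 0.74, 0.0, 0.0, 0.01], [0.0, 0.05, 0.74, 0.0, 0.0, 0.01], [0.0, 0.05, 0.74, 0.0, 0.0, 0.01]]
```

View pics/w19.png

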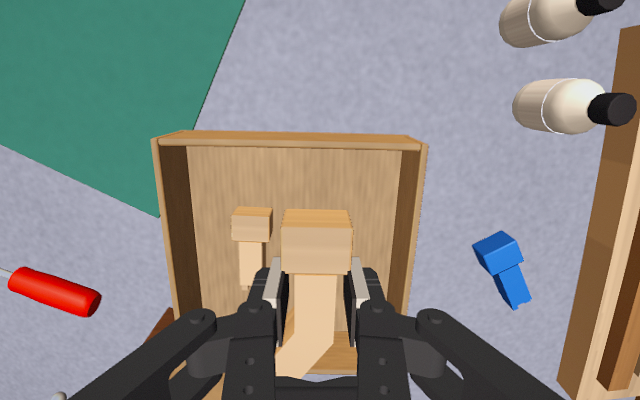

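>>> send_rows --increments '[[[0,0.14,0.3,0,0,0],[0,0,0.8,0,0,0],[0,0,0.7,0,0,0],[0,0,0.3,0,0,0],[0,0,0.1,0,0,0],[0,0,0,0,0,0]]]'

```text
clock: 36.0
eef_pos: [0.7034, 0.0333, 0.0267]
tool_rot: [0.736, 0.677, 0.001, 0.001]
ft_force: [0.9, 0.8, -1.0]
grip_width: 0.0263
```

>>> send_rows --increments '[[[0,0,0,0,0,0],[0,0,0,0,0,0],[0,0,0,0,0,0]]]' --grip 0.57

```text
clock: 36.38
eef_pos: [0.7032, 0.033, 0.0267]
tool_rot: [0.736, 0.677, 0.001, 0.0]
ft_force: [-1.1, 0.9, -0.1]
grip_width: 0.0368
```

>>> send_rows --increments '[[[0,0,-0.4,0,0,0],[0,0,-0.9,0,0,0],[0,0,-0.9,0,0,0],[0,0,-0.3,0,0,0],[0,0,0,0,0,0]]]'

```text
clock: 37.0
eef_pos: [0.7034, 0.033, 0.1522]
tool_rot: [0.736, 0.677, 0.001, 0.001]
ft_force: [0.2, 0.3, -0.1]
grip_width: 0.0367
```

Run:
```python
from h import *
c=snap('wrist','w20.png')
plan(.434,-.1445,.17,-38.9)
```

```text
at [0.7024 0.033  0.1502] yaw -4.8 tilt 0.03 w 0.0371 F [-0.5 -0.7 -1.2] t 37.05 n 6
[[-0.66, -0.84, -0.07, 0.0, 0.0, 0.57], [-0.74, -0.77, -0.07, 0.0, 0.0, 0.57], [-0.82, -0.69, -0.07, 0.0, 0.0, 0.57], [-0.88, -0.61, -0.07, 0.0, 0.0, 0.57], [-0.94, -0.52, -0.07, 0.0, 0.0, 0.57], [-0.98, -0.42, -0.07, 0.0, 0.0, 0.57]]
```

View pics/w20.png

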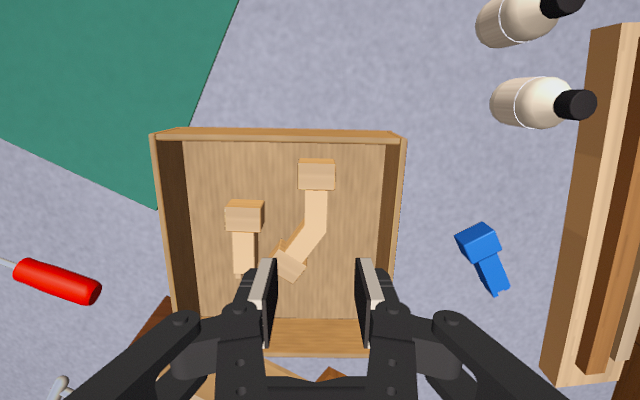

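>>> send_rows --increments '[[[-0.66,-0.84,-0.07,0,0,0.57],[-0.74,-0.77,-0.07,0,0,0.57],[-0.82,-0.69,-0.07,0,0,0.57],[-0.88,-0.61,-0.07,0,0,0.57],[-0.94,-0.52,-0.07,0,0,0.57],[-0.98,-0.42,-0.07,0,0,0.57],[0,0,0,0,0,0],[0,0,0,0,0,0]]]' --grip 0.7

```text
clock: 38.05
eef_pos: [0.4346, -0.144, 0.1706]
tool_rot: [0.902, 0.431, -0.001, -0.001]
ft_force: [-0.6, -0.0, -0.3]
grip_width: 0.0254
```

Run:
```python
from h import *
c=snap('wrist','w21.png')
plan(.434,-.1445,.063,-38.9)
snap('top','top4.png')
a=cv2.imread('pics/top4.png')
cv2.imwrite('pics/t4a.png',cv2.resize(a[130:280,200:480],None,fx=2.85,fy=3,interpolation=cv2.INTER_CUBIC))
```

```text
at [ 0.4352 -0.1437  0.1708] yaw -38.9 tilt 0.08 w 0.0256 F [-0.2  0.2  0.3] t 38.1 n 3
[[-0.01, -0.0, 0.72, 0.0, 0.0, -0.0], [-0.01, -0.0, 0.72, 0.0, 0.0, -0.0], [-0.01, -0.0, 0.72, 0.0, 0.0, -0.0]]
```

View pics/w21.png

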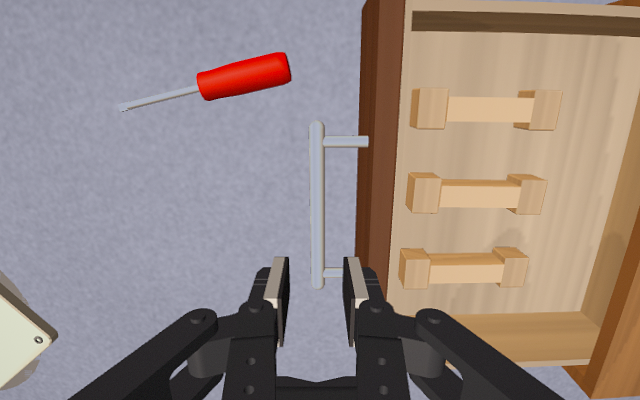

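View pics/t4a.png

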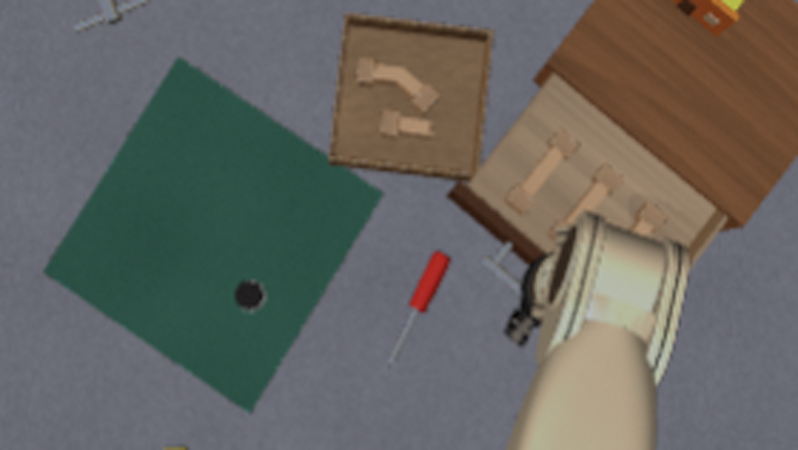

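>>> send_rows --increments '[[[0,0,0.7,0,0,0],[0,0,0.8,0,0,0],[0,0,0.45,0,0,0],[0,0,0.18,0,0,0],[0,0,0,0,0,0]]]'

```text
clock: 38.78
eef_pos: [0.4353, -0.1436, 0.0648]
tool_rot: [0.902, 0.431, -0.0, -0.0]
ft_force: [-0.7, -0.3, 0.4]
grip_width: 0.0257
```

>>> send_rows --increments '[[[0,0,0,0,0,0],[0,0,0,0,0,0],[0,0,0,0,0,0],[0,0,0,0,0,0]]]' --grip 1

```text
clock: 39.28
eef_pos: [0.4361, -0.1442, 0.0662]
tool_rot: [0.902, 0.431, 0.001, 0.001]
ft_force: [2.2, 1.2, 4.7]
grip_width: 0.0087
```

>>> send_rows --increments '[[[0,0.15,0,0,0,0],[0,0.3,0,0,0,0],[0,0.4,0,0,0,0],[0,0.4,0,0,0,0],[0,0.4,0,0,0,0],[0,0.4,0,0,0,0],[0,0.4,0,0,0,0]]]'

```text
clock: 40.15
eef_pos: [0.5318, -0.2204, 0.0663]
tool_rot: [0.902, 0.431, 0.002, -0.001]
ft_force: [1.5, 5.6, 5.2]
grip_width: 0.0086
```

>>> send_rows --increments '[[[0,0.3,0,0,0,0],[0,0.2,0,0,0,0],[0,0.15,0,0,0,0],[0,0.1,0,0,0,0],[0,0.05,0,0,0,0],[0,0,0,0,0,0]]]'

```text
clock: 40.9
eef_pos: [0.5633, -0.2454, 0.0663]
tool_rot: [0.902, 0.431, 0.002, 0.0]
ft_force: [4.1, 3.4, 3.5]
grip_width: 0.0093
```

>>> send_rows --increments '[[[0,0.04,0,0,0,0],[0,0.04,0,0,0,0],[0,0.04,0,0,0,0],[0,0,0,0,0,0]]]'

```text
clock: 41.4
eef_pos: [0.5677, -0.2489, 0.0663]
tool_rot: [0.902, 0.431, 0.002, -0.0]
ft_force: [3.5, 4.6, 2.1]
grip_width: 0.0087
```

>>> send_rows --increments '[[[0,0.04,0,0,0,0],[0,0.04,0,0,0,0],[0,0.04,0,0,0,0],[0,0,0,0,0,0]]]'

```text
clock: 41.9
eef_pos: [0.569, -0.25, 0.0662]
tool_rot: [0.902, 0.432, 0.0, -0.004]
ft_force: [-4.0, 11.0, 10.8]
grip_width: 0.0088
```

>>> send_rows --increments '[[[0,0.04,0,0,0,0],[0,0.04,0,0,0,0],[0,0,0,0,0,0],[0,0,0,0,0,0]]]'

```text
clock: 42.4
eef_pos: [0.5691, -0.25, 0.0661]
tool_rot: [0.902, 0.432, -0.002, -0.007]
ft_force: [-11.2, 16.4, 18.0]
grip_width: 0.0089
```

Run:
```python
from h import *
c=snap('wrist','w22.png');o=get_obs();print(o['eef_pos'],o['ft_force'])
```

```text
[ 0.56912009 -0.25002154  0.06615479] [-11.78448905  16.45473022  18.02021493]
```

View pics/w22.png

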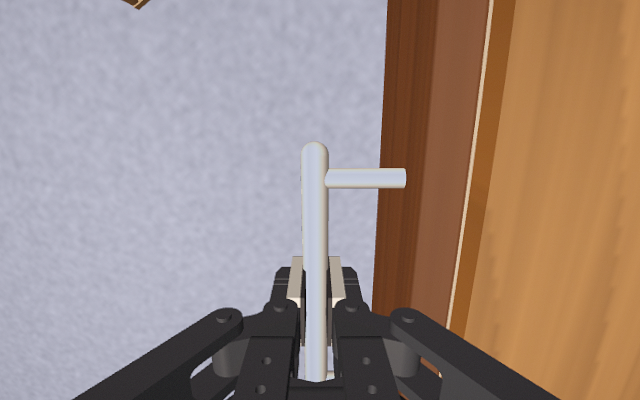

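>>> send_rows --increments '[[[0,0.05,0,0,0,0],[0,0.05,0,0,0,0],[0,0.05,0,0,0,0],[0,0,0,0,0,0]]]'

```text
clock: 42.95
eef_pos: [0.5692, -0.2501, 0.066]
tool_rot: [0.901, 0.433, -0.005, -0.014]
ft_force: [-25.9, 26.2, 30.6]
grip_width: 0.0085
```

>>> send_rows --increments '[[[0,-0.1,0,0,0,0],[0,-0.1,0,0,0,0],[0,-0.06,0,0,0,0],[0,0,0,0,0,0]]]'

```text
clock: 43.45
eef_pos: [0.569, -0.25, 0.0662]
tool_rot: [0.902, 0.432, 0.001, -0.002]
ft_force: [-1.8, 8.2, 7.6]
grip_width: 0.009
```

>>> send_rows --increments '[[[0,0,0,0,0,0],[0,0,0,0,0,0],[0,0,0,0,0,0]]]' --grip 0.7

```text
clock: 43.82
eef_pos: [0.5692, -0.2533, 0.065]
tool_rot: [0.903, 0.431, -0.0, -0.0]
ft_force: [0.1, -1.6, 0.1]
grip_width: 0.0257
```

>>> send_rows --increments '[[[0,0,-0.4,0,0,0],[0,0,-0.8,0,0,0],[0,0,-0.9,0,0,0],[0,0,0,0,0,0],[0,0,0,0,0,0]]]'

```text
clock: 44.45
eef_pos: [0.5692, -0.2531, 0.1699]
tool_rot: [0.903, 0.431, -0.0, -0.0]
ft_force: [-0.2, 0.9, -0.4]
grip_width: 0.0256
```

Run:
```python
from h import *
c=snap('wrist','w23.png');o=get_obs();print(o['eef_pos'],o['ft_force'])
```

```text
[ 0.56871998 -0.25282077  0.16900812] [0.39882246 0.70112569 0.05622044]
```

View pics/w23.png

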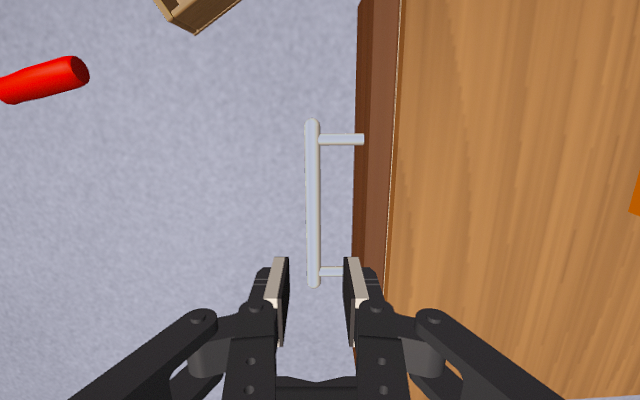

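Run:
```python
from h import *
c=dict(np.load('last_wrist.npz'));X=np.array([.780,-.626,0])
a=world(c,312,122,.077);b=world(c,313.5,285,.077);m=(a+b)/2
print('bar',m,'moved from start',(m-np.array([.5628,-.2413,.077]))@X)
img=c['color'];z=c['z_map']
for v in (100,150,200,250):
    pts=[]
    for u in range(350,410,2):
        w=world(c,u,v);pts.append((u,round(float((w-m)@X)*1000),round(float(w[2])*1000)))
    print(v,pts)
```

```text
bar [ 0.57016883 -0.24743438  0.077     ] moved from start 0.009587805310150393
100 [(350, 32, 1), (352, 34, 0), (354, 36, 1), (356, 35, 26), (358, 35, 38), (360, 35, 51), (362, 35, 62), (364, 35, 72), (366, 35, 81), (368, 35, 89), (370, 35, 96), (372, 36, 97), (374, 37, 98), (376, 38, 98), (378, 39, 98), (380, 40, 98), (382, 42, 98), (384, 43, 98), (386, 44, 98), (388, 45, 97), (390, 47, 97), (392, 48, 98), (394, 49, 97), (396, 50, 99), (398, 50, 103), (400, 50, 108), (402, 51, 110), (404, 52, 110), (406, 53, 111), (408, 54, 110)]
150 [(350, 33, 0), (352, 35, 0), (354, 35, 22), (356, 35, 36), (358, 35, 48), (360, 35, 60), (362, 35, 70), (364, 35, 81), (366, 35, 89), (368, 35, 96), (370, 36, 97), (372, 37, 97), (374, 38, 97), (376, 40, 97), (378, 41, 97), (380, 42, 98), (382, 43, 98), (384, 45, 98), (386, 46, 98), (388, 47, 98), (390, 48, 97), (392, 50, 97), (394, 50, 102), (396, 50, 108), (398, 50, 110), (400, 51, 110), (402, 53, 110), (404, 54, 110), (406, 55, 110), (408, 56, 111)]
200 [(350, 35, 0), (352, 37, 1), (354, 35, 32), (356, 35, 46), (358, 35, 58), (360, 35, 69), (362, 35, 79), (364, 35, 89), (366, 35, 96), (368, 36, 98), (370, 37, 98), (372, 39, 97), (374, 40, 98), (376, 41, 98), (378, 43, 98), (380, 44, 98), (382, 45, 98), (384, 47, 98), (386, 48, 97), (388, 49, 96), (390, 50, 101), (392, 50, 106), (394, 50, 110), (396, 51, 110), (398, 52, 110), (400, 54, 110), (402, 55, 110), (404, 56, 110), (406, 57, 110), (408, 59, 110)]
250 [(350, 36, 0), (352, 35, 28), (354, 35, 42), (356, 35, 55), (358, 35, 69), (360, 35, 79), (362, 35, 88), (364, 35, 96), (366, 36, 97), (368, 38, 98), (370, 39, 98), (372, 41, 97), (374, 42, 98), (376, 43, 97), (378, 45, 97), (380, 46, 98), (382, 47, 97), (384, 49, 97), (386, 50, 97), (388, 50, 104), (390, 50, 109), (392, 51, 110), (394, 52, 111), (396, 54, 111), (398, 55, 110), (400, 56, 110), (402, 58, 110), (404, 59, 110), (406, 60, 110), (408, 61, 110)]
```

Run:
```python
from h import *
c=snap('top','top5.png');a=cv2.imread('pics/top5.png')
cv2.imwrite('pics/t5a.png',cv2.resize(a[90:280,200:520],None,fx=2.4,fy=2.6,interpolation=cv2.INTER_CUBIC))
p=lambda n:cv2.imread(n).astype(int)
d=np.abs(p('pics/top5.png')-p('pics/top0.png')).max(2)
print('jar diff',d[218:238,278:298].max(),'scr diff',d[210:255,330:360].max())
```

```text
jar diff 7 scr diff 11
```

View pics/t5a.png

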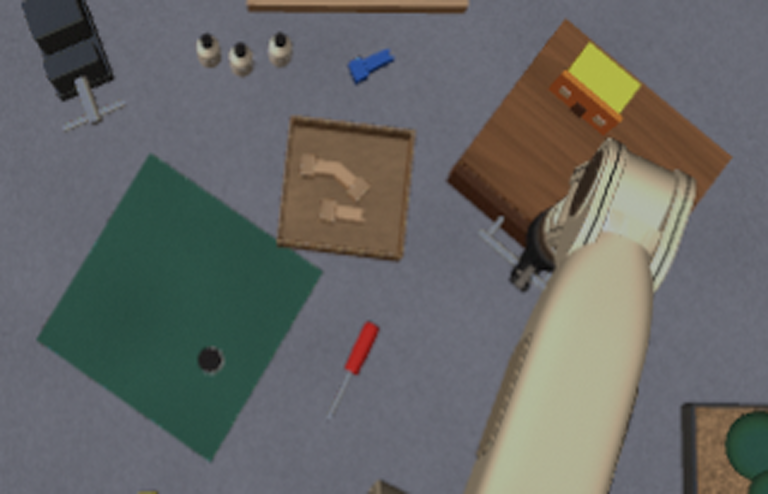

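```bash
python3 -c "
from workcell import *
print(job_done())"
```

```text
the job is handed in; nothing more can be done
None
```

The job is handed in after about 44 s of robot time. The three whole posts on the mat lie flat side by side in the drawer. The snapped post and the crooked post are in the offcut box, and the drawer is shut.

**Last checks**
- **Drawer:** it met a hard stop at about 37 N and did not move further. The wrist depth shows the 15 mm front panel directly against the cabinet frame, with no gap.
- **Drawer travel:** the arm's travel put the drawer's starting opening at about 7 to 8 mm, slightly below the stated 10 mm minimum. The camera gave 9.6 mm, so I put the difference down to slight slip in the grip on the handle.
- **Mat and box:** the top picture shows only the jar left on the mat, and both bad posts in the box.
- **Jar and screwdriver:** the pixels around both are practically unchanged since the start.
- **Crooked post's grip:** the gripper closed at 26 mm instead of about 16 mm, so it held the post partly on an end block. The post stayed put and landed in the box as planned.

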